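# Load a cheese press: draining plate, second slab, press

### The job

Finish loading the cheese press: lift the blue grid plate off its draining stand and lay it flat on the slab that is already in the press, then set the second slab from the chopping board gently, lying flat, on the plate, with all three layers square between the guides and lined up with one another just in front of the back stop. Then push the press's sprung lever right down to its stop and let it come all the way up again. Do not drop or ram the layers, and leave the two squeeze bottles, the sauce cup and the timer where they stand.

Things in the scene. Friction and masses are not known exactly. Their poses are not given: they have to be found in the camera images.
- press: steel hand press, fixed, front (-x of its frame) to the robot. Origin on the worktop under the middle of the stack; x points back to the hinge, y left, z up. Drip tray x -104..+121, y +-52 mm, rim 19 mm high, short spout in front. Layers lie lengthwise along x; a full stack (25 + 8 + 25 mm) tops out 76 mm up. In front of the side guides the stack's long sides are open for fingers
- press_seat (a point): point on the white ribs that carry the stack, 18 mm over the press's origin, under the middle of the stack; axes as the press
- press_stop (a point): top middle of the back stop's inner face, at x = +64, z = 82 mm of the press; a layer centred on the seat ends 4 mm in front of it. From it two side guides run forward to x = +28 mm, inner faces at y = +-34 mm, 72 mm high, then a flare outwards up to 86 mm
- lever_hinge (a point): middle of the lever's hinge pin, at x = +97, z = 108 mm of the press, behind the back stop; pin along the press's y. Hinge cheeks reach 133 mm up
- lever_grip (a point): middle of the black cross grip at the lever's front end: cylinder 23 mm thick, 86 mm long along the press's y, 225 mm from the hinge. Lever up: 145 mm in front of the hinge and 172 mm above it (280 mm over the worktop). Lever down: 225 mm in front of the hinge, at its height (108 mm)
- press_lever (a joint): lever angle (rad): 0 = up at rest, slanting 50 degrees up from the hinge towards the robot, over the stack; 0.873 = level, at its stop. A spring raises it; holding it down takes about 7 to 11 N at the grip. An upright gripper reaching to the stack meets the raised lever; one leaning 30 to 45 degrees, its body towards the robot, passes under it
- platen (a point): middle of the underside of the sprung steel pressing plate, 78 x 54 mm, that hangs under the lever's bar (18 mm wide, 10 mm thick), 97 mm from the hinge, 36 mm below the bar's centre line; it gives way up to 10 mm
- cheese_low: lower slab of firm curd cheese, cream, 120 x 60 x 25 mm (x, y, z), already lying in the press; origin at the centre of its underside
- drain_plate: blue plastic grid plate (separator), 120 x 62 x 8 mm (x, y, z), 70 g; origin at the centre of its underside, z out of its upper face. It starts on the draining stand, sloping 25 degrees: its own -x end is the high one, towards the robot. Grip it by its long sides, which overhang the stand's rails
- drain_stand: fixed wire draining stand; origin on the worktop below its middle, x towards the low end. Two sloping rails at y = +-18 mm carry the plate, whose middle lies 53 mm up; at the low end a wire toe rises 19 mm over the rails. Feet at x = -51 and +45 mm reach to y = +-50 mm and 6 mm up
- cheese_up: second slab of cheese, cream, 120 x 60 x 25 mm (x, y, z), about 0.2 kg, lying on the chopping board; origin at the centre of its underside
- chop_board: blue chopping board, fixed, 240 x 340 x 10 mm (x, y, z); origin at the centre of its underside
- bottle_yellow: yellow squeeze bottle, 55 mm thick, 197 mm high, loose, to be left alone; origin at the centre of its foot
- bottle_red: red squeeze bottle, 55 mm thick, 197 mm high, loose, to be left alone; origin at the centre of its foot
- sauce_cup: small steel sauce cup, 55 mm wide, 32 mm high, loose, to be left alone; origin at the centre of its foot
- timer: red and white kitchen timer, 67 mm wide, 54 mm high, loose, to be left alone; origin at the centre of its foot
Things that resemble listed ones, but are neither listed nor needed, are in the scene too. Several things have the shape of the drain_plate; the one meant has the colours described above.

How it is judged (in metres and radians):
On the way, in this order (a step that is already met when the one before it is completed fails the run):
1. the blue plate lies flat on the lower slab, square between the guides (x of cheese_low in the frame of press between -0.01 and 0.008 m and y of cheese_low in the frame of press between -0.006 and 0.006 m and z of cheese_low in the frame of press between 0.014 and 0.022 m and angle between the x axis of each of cheese_low, drain_plate and the x axis of press, either way round below 0.09 rad and angle between each of cheese_low, drain_plate's own z axis and vertical below 0.05 rad and x of drain_plate in the frame of press between -0.01 and 0.008 m and y of drain_plate in the frame of press between -0.006 and 0.006 m and z of drain_plate in the frame of press between 0.039 and 0.047 m), for 0.2 s.
2. the second slab lies flat on the plate, square between the guides (all of step 1 and x of cheese_up in the frame of press between -0.01 and 0.008 m and y of cheese_up in the frame of press between -0.006 and 0.006 m and z of cheese_up in the frame of press between 0.047 and 0.055 m and angle between the x axis of cheese_up and the x axis of press, either way round below 0.09 rad and angle between cheese_up's own z axis and vertical below 0.05 rad), for 0.2 s.
3. the lever is down at its stop on the full stack (all of step 2 and value of joint press_lever above 0.845 rad), for 0.2 s.
At the end, for the whole second after the job is handed in: Lower slab, blue plate and second slab lie flat (within 0.05 rad) on one another in the press and at rest, each with its middle no more than 10 mm in front of, 8 mm behind and 6 mm beside the middle of the seat, and lengthwise within 0.09 rad of the press; the lever is up again (below 0.06 rad) (all of step 2 and linear speed of each of cheese_low, drain_plate, cheese_up below 0.02 m/s and value of joint press_lever below 0.06 rad); the robot touches nothing.
It fails at once if a bystander (squeeze bottle, sauce cup, timer) is moved more than 25 mm or tipped over (distance of any of bottle_yellow, bottle_red, sauce_cup, timer from where it was at the start of the episode above 0.025 m or angle between any of bottle_yellow, bottle_red, sauce_cup, timer's own z axis and vertical above 0.35 rad).
It fails at once if a layer is dropped into the press (faster than 0.45 m/s within 40 mm of its place, seen from above, and less than 100 mm over the worktop) ((linear speed of drain_plate above 0.45 m/s and horizontal distance between drain_plate and press_seat below 0.04 m and height (world z) of drain_plate below 0.1 m) or (linear speed of cheese_up above 0.45 m/s and horizontal distance between cheese_up and press_seat below 0.04 m and height (world z) of cheese_up below 0.1 m)).
It fails at once if a layer is rammed onto the one below (more than 60 N between them) (contact force between cheese_up and drain_plate above 60 N or contact force between drain_plate and cheese_low above 60 N).
It also fails if it takes over 72 s, if anything falls off the work surface, if the arm or the gripper's body presses on something with over 40 N, if the wrist force passes 120 N, or if a joint passes its speed limit or range.

### The arm

A 6-joint arm with a two-finger parallel gripper is mounted at the origin on a cart in front of the work surface, level with it; the furniture and walls round the work are solid. World frame = base frame: x ahead of the robot, y to its left, z up, the work surface at z = 0. Lengths are in mm, angles in rad, forces in N, time in s.
With the tool pointing down it reaches from about 275 to 750 mm from the base axis. Payload 10.2 kg.
Tool frame: the origin (TCP) lies midway between the tips of the shut fingers; the grasp point (between the pads) lies 19 mm behind it; z points along the fingers, y is the line along which they close (so a half turn about z gives the same grasp; the last joint's range is limited). The gripper opens to 85 mm and grips with 20 to 120 N. Pads are 22 mm wide; open, the fingers measure 114 mm over their backs; the gripper's body (76 mm by 85 mm) begins 54 mm behind the grasp point. The pads swing forward as they close: fully open they stand 13 mm farther back than shut.
Start: joints at [0.964, 0.313, 1.498, -0, 1.331, -0.223], TCP at [196.597, 486.807, 231.294] pointing down, gripper open.
Joint ranges: [-2.94, 2.94], [-0.97, 2.17], [0.19, 2.56], [-1.23, 4.37], [0.02, 3.11], [-2.88, 2.88]. Speed limits (rad/s): [2.39, 2.39, 3.01, 3.14, 3.14, 3.14].

### API

Orientations are given as a unit quaternion [w, x, y, z].
In Python, from rig import ctrl, capture, camera_info gives the robot as it stands.
- The arm moves only by the tool apply_moves, never from a script. Its argument "targets" is a list of rows, each a list of 3 entries, a list of its own where there are three numbers: the finger opening in mm, from 0 to 85.4, then the shift along the world's x, y, z in mm, then the turn, a rotation vector about the world's x, y, z in degrees. In form: [[grip, [dx, dy, dz], [rx, ry, rz]], ...]. A call has 1 to 20 rows; each row is the pose to reach, as a shift and turn from the pose commanded when the call began; what a row does not reach only later rows make up. A row lasts 1/10 s, in which the tool goes at most 50 mm and 8.59 degrees, less where a joint would pass 70% of its speed; a pose out of reach is approached as far as the arm can. A call with a gripper value outside its range is refused whole. The fingers move at their own pace and stop on an object; "squeeze" is the grip in N (left out, the last holds). Time passes only in rows, so rows that repeat a pose let the fingers close. It gives the time, the measured TCP pose, the force, the opening and the grip force at its end, in the units of the state.
- ctrl.sense(): the state, without advancing time (a new reading comes with each control period).
- capture(name): name is "scene" or "side" or "wrist"; returns (picture, depth): 384x512x3 uint8, blue, green, red; 384x512 float32, mm along the optical axis (not along the pixel's ray), 0 where there is no reading.
- camera_info(name): a dict with "vfov" (degrees; the focal length in pixels is half the picture's height over the tangent of half this angle, whatever the lens; pixels are square), "cx", "cy" (the principal point, pixels), "k1" (the pictures are not rectified: a ray, as slopes to the right and down, at radius r is drawn at 1 + k1 r^2 times it, then the intrinsics apply), "extrinsics" (4x4, takes a point from camera to world coordinates). Camera axes: x right, y down, z forward; pixel columns grow to the right and rows downward; lengths in mm; the calibration is good to about 2 mm. A picture is of the moment at which its call begins: read the wrist's pose just before it. camera_info takes no time and is no camera call; for the wrist camera it gives the pose at the moment of the call.
- ctrl.finish_job(): hands the job in; it is judged then, once.
The state is a dict: "time_s": time; "joints": joint angles; "dq": joint speeds; "tau": joint torques, N m; "eef_pos": TCP position; "ee_rot": TCP orientation; "force": force on the tool from outside, world axes, zero at the start; "wrist_torque": the same for the moment, N m; "grip_width": opening from 0.0 (shut) to 1.0 (fully open); "grip_force": force on a finger pad.
Only numpy, scipy, OpenCV 4.12 (cv2) and the standard library are available. Lean on these libraries where they do the work, as an engineer would, in place of code of your own. Each camera call takes 0.05 s, during which the arm holds its last target. There are 200 camera calls.

## Working session

There is one attempt and no reset: what is moved stays moved. The work goes in short steps, Python scripts to look and compute and a tool call to move; the robot and the scene stay as the last step left them, time stands still between calls to the robot, and variables do not carry over. Pictures are saved under pics/ and viewed, at most 10 in all, crops included, and the job is handed in when it is done.

Besides the shell and the picture viewer there is one more tool, called by a JSON object that holds its "fn" and its "kwargs". apply_moves: Moves the arm, as the interface text tells. Its arguments: {"type":"object","properties":{"targets":{"type":"array","items":{"type":"array"}},"squeeze":{"type":"number"}},"required":["targets"]}

```bash
mkdir -p pics; ls; cat > h.py <<'E'
import numpy as np,cv2
from rig import ctrl,capture,camera_info
def K(i,h=384):
    f=h/2/np.tan(np.radians(i["vfov"])/2); return np.array([[f,0,i["cx"]],[0,f,i["cy"]],[0,0,1.]]),np.array([i["k1"],0,0,0.])
def grab(name):
    i=camera_info(name); p,d=capture(name); return p,d,i
def rays(uv,i):
    k,_=K(i); D=np.array([i["k1"],0,0,0,0.])
    n=cv2.undistortPointsIter(np.array(uv,float).reshape(-1,1,2),k,D,None,None,(3,50,1e-9)).reshape(-1,2)
    E=np.array(i["extrinsics"]); r=np.c_[n,np.ones(len(n))]
    return E[:3,3],r@E[:3,:3].T
def onz(uv,i,z):
    o,r=rays(uv,i); return o+r*((z-o[2])/r[:,2])[:,None]
def cloud(d,i):
    h,w=d.shape; v,u=np.mgrid[:h,:w]; o,r=rays(np.c_[u.ravel(),v.ravel()],i)
    return (o+r*d.reshape(-1,1)).reshape(h,w,3)
E
python3 - <<'E'
from h import *
s=ctrl.sense();print(s)
ims=[]
for n in("scene","side","wrist"):
    p,d,i=grab(n);np.savez(f"{n}0.npz",p=p,d=d,i=i);cv2.imwrite(f"pics/{n}0.png",p);print(n,{k:np.round(v,3).tolist() for k,v in i.items()})
    ims.append(p)
E
```

```text
pics
{'time_s': 0.0, 'joints': array([ 9.63616521e-01,  3.13454361e-01,  1.49841109e+00,  3.62702183e-05,
        1.33100094e+00, -2.23412396e-01]), 'dq': array([ 3.48151457e-04, -1.14418804e-03, -5.00711834e-05,  7.07560412e-04,
        3.21474719e-04,  6.12915945e-04]), 'tau': array([ 2.01480134e-04, -4.12270725e+01, -2.59739524e+01, -1.57718373e-04,
        4.25507053e-03,  1.94301117e-05]), 'eef_pos': array([196.43392302, 486.60174795, 230.74262955]), 'ee_rot': array([-2.73067261e-04,  1.90712565e-01,  9.81645716e-01, -5.75625180e-04]), 'force': array([0.21698218, 0.38148908, 1.45698048]), 'wrist_torque': array([-0.01124117,  0.04912746, -0.0222072 ]), 'grip_force': 0.0, 'grip_width': 0.9973973829936083}
scene {'vfov': 54.771, 'cx': 253.998, 'cy': 190.371, 'k1': 0.039, 'extrinsics': [[-0.939, -0.153, 0.309, 98.192], [-0.345, 0.462, -0.817, 1319.822], [-0.018, -0.874, -0.486, 872.019], [0.0, 0.0, 0.0, 1.0]]}
side {'vfov': 44.612, 'cx': 262.754, 'cy': 194.153, 'k1': 0.044, 'extrinsics': [[0.134, -0.572, 0.809, -1036.015], [-0.991, -0.071, 0.114, -23.181], [-0.008, -0.817, -0.577, 1283.804], [0.0, 0.0, 0.0, 1.0]]}
wrist {'vfov': 65.622, 'cx': 252.194, 'cy': 193.202, 'k1': -0.061, 'extrinsics': [[0.375, 0.88, 0.293, 120.447], [0.927, -0.355, -0.119, 518.016], [-0.001, 0.316, -0.949, 372.893], [0.0, 0.0, 0.0, 1.0]]}
```

View pics/scene0.png

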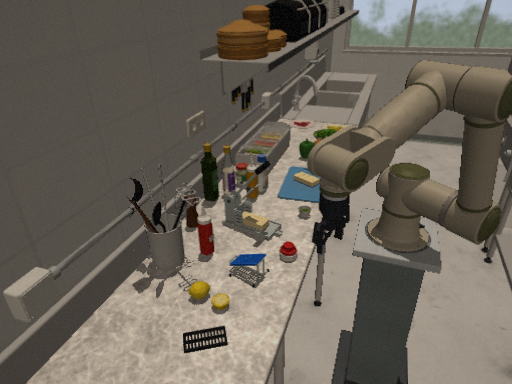

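View pics/side0.png

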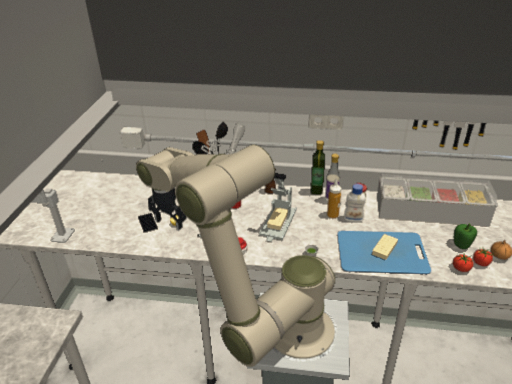

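The scene picture shows the blue plate on the stand (248,260), the press with its low slab (255,220), the second slab on the blue board (306,180), the timer (288,251), the cup (304,211) and the red bottle (206,235). Plate candidates are the blue grid at (248,260) on the stand and the black grid at (205,340) lying on the worktop. The blue one fits by colour and by being on the stand. In the side view the slab is at (385,246), and the arm hides the stand.

```bash
python3 - <<'E'
from h import *
def L(n):
    z=np.load(n+"0.npz",allow_pickle=True);return z["p"],z["d"],z["i"].item()
for n in("scene","side","wrist"):
    p,d,i=L(n);C=cloud(d,i);hsv=cv2.cvtColor(p,cv2.COLOR_BGR2HSV);h,s,v=[hsv[...,k].astype(int) for k in range(3)]
    reach=(d>0)&(C[...,0]>-100)&(C[...,0]<900)&(abs(C[...,1])<800)&(C[...,2]<260)&(C[...,2]>-30)
    for nm,m in dict(blue=(h>95)&(h<125)&(s>110)&(v>50),cream=(h>14)&(h<30)&(s>50)&(s<170)&(v>150),red=((h<8)|(h>172))&(s>150)).items():
        N,lab,st,ce=cv2.connectedComponentsWithStats((m&reach).astype(np.uint8))
        for k in range(1,N):
            if st[k,4]>25:
                P=C[lab==k];q=np.percentile(P,[3,50,97],axis=0).round()
                hi=P[P[:,2]>np.percentile(P[:,2],60)]
                print(n,nm,ce[k].round(),st[k,4],q.tolist(),"rect",[np.round(x) for x in cv2.minAreaRect(hi[:,:2].astype(np.float32))])
p,d,i=L("scene")
a=cv2.resize(p[150:300,190:330],None,fx=4,fy=4,interpolation=cv2.INTER_CUBIC)
cv2.imwrite("pics/crop0.png",a)
cv2.imwrite("pics/wrist0.png",L("wrist")[0])
E
```

```text
scene blue [261. 159.] 37 [[609.0, -180.0, 150.0], [624.0, -170.0, 161.0], [638.0, -162.0, 171.0]] rect [array([ 625., -170.]), array([28., 15.]), np.float64(11.0)]
scene blue [296. 189.] 493 [[348.0, -440.0, 2.0], [475.0, -184.0, 6.0], [541.0, -128.0, 10.0]] rect [array([ 449., -286.]), array([189., 333.]), np.float64(7.0)]
scene blue [247. 259.] 305 [[420.0, 374.0, 34.0], [471.0, 412.0, 60.0], [524.0, 443.0, 82.0]] rect [array([441., 415.]), array([64., 45.]), np.float64(76.0)]
scene cream [306. 177.] 128 [[384.0, -345.0, 28.0], [433.0, -305.0, 32.0], [490.0, -265.0, 36.0]] rect [array([ 433., -303.]), array([ 57., 109.]), np.float64(67.0)]
scene cream [432. 187.] 39 [[-97.0, 57.0, 256.0], [-70.0, 79.0, 258.0], [-46.0, 97.0, 260.0]] rect [array([-71.,  75.]), array([15., 61.]), np.float64(65.0)]
scene cream [256. 218.] 162 [[495.0, 49.0, -3.0], [533.0, 128.0, 40.0], [600.0, 174.0, 43.0]] rect [array([551., 142.]), array([ 58., 117.]), np.float64(80.0)]
scene cream [220. 299.] 163 [[480.0, 528.0, -2.0], [501.0, 572.0, 25.0], [527.0, 594.0, 28.0]] rect [array([502., 576.]), array([44
[... 2994 characters left out ...]
.0]] rect [array([637., 331.]), array([13., 39.]), np.float64(58.0)]
side red [242. 243.] 53 [[342.0, 248.0, 30.0], [358.0, 259.0, 45.0], [377.0, 273.0, 57.0]] rect [array([359., 263.]), array([34., 17.]), np.float64(24.0)]
side red [482. 259.] 183 [[374.0, -690.0, 18.0], [385.0, -659.0, 44.0], [411.0, -637.0, 57.0]] rect [array([ 392., -661.]), array([57., 35.]), np.float64(70.0)]
side red [463. 264.] 208 [[333.0, -614.0, 15.0], [347.0, -580.0, 42.0], [376.0, -556.0, 57.0]] rect [array([ 358., -589.]), array([52., 58.]), np.float64(5.0)]
wrist red [168. 325.] 752 [[341.0, 281.0, 28.0], [358.0, 293.0, 39.0], [386.0, 305.0, 54.0]] rect [array([363., 288.]), array([38., 16.]), np.float64(7.0)]
```

View pics/crop0.png

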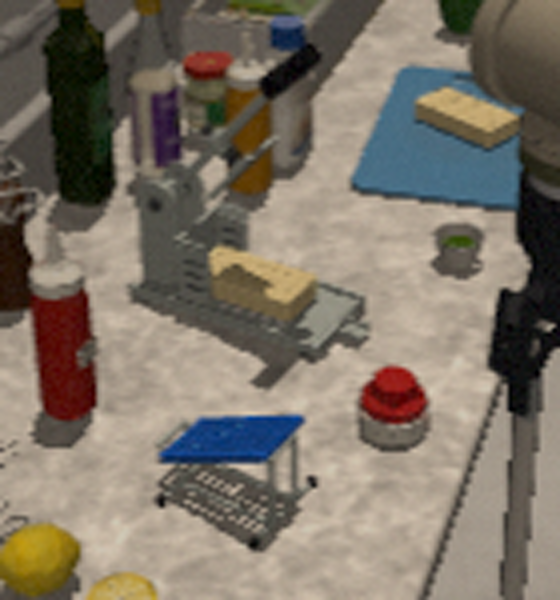

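View pics/wrist0.png

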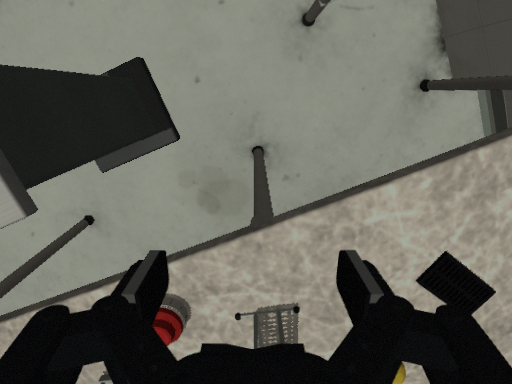

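The crop confirms it: the blue grid plate sits on the wire stand, high end towards the robot, and the black grid is not on the stand. Next I look from close by with the wrist camera.

{"fn": "apply_moves", "kwargs": {"targets": [[85,[40,-11,10],[0,0,2]],[85,[85,-22,20],[0,0,4]],[85,[130,-34,29],[0,0,6]],[85,[175,-46,29],[0,0,8]],[85,[215,-58,29],[0,0,8]],[85,[248,-67,29],[0,0,8]],[85,[248,-67,29],[0,0,8]],[85,[248,-67,29],[0,0,8]],[85,[248,-67,29],[0,0,8]]]}}

```text
time_s: 1.05
eef_pos: [443.7, 420.2, 260.3]
ee_rot: [-0.0, 0.121, 0.993, -0.0]
force: [-0.0, 0.2, 0.0]
grip_width: 0.997
grip_force: 0.0
```

```bash
cat >> h.py <<'E'
def snap(tag,name="wrist"):
    p,d,i=grab(name);np.savez(tag+".npz",p=p,d=d,i=i);cv2.imwrite(f"pics/{tag}.png",p);return p,d,i
def load(tag):
    z=np.load(tag+".npz",allow_pickle=True);return z["p"],z["d"],z["i"].item()
def masks(p):
    h,s,v=[x.astype(int) for x in cv2.split(cv2.cvtColor(p,cv2.COLOR_BGR2HSV))]
    return dict(blue=(h>95)&(h<125)&(s>110)&(v>40),cream=(h>14)&(h<32)&(s>50)&(s<190)&(v>120))
def biggest(m):
    m=cv2.morphologyEx(m.astype(np.uint8),cv2.MORPH_CLOSE,np.ones((5,5)))
    N,lab,st,ce=cv2.connectedComponentsWithStats(m);k=1+st[1:,4].argmax();return (lab==k),ce[k],st[k,4]
def quad(m):
    c=max(cv2.findContours(m.astype(np.uint8),cv2.RETR_EXTERNAL,cv2.CHAIN_APPROX_NONE)[0],key=cv2.contourArea)
    h=cv2.convexHull(c)
    return cv2.approxPolyN(h,4,None,-1,True).reshape(-1,2).astype(float)
E
python3 - <<'E'
from h import *
s=ctrl.sense();print(s["eef_pos"].round(1),s["ee_rot"].round(3),s["joints"].round(2),s["time_s"])
p,d,i=snap("w1");C=cloud(d,i)
m,c,a=biggest(masks(p)["blue"]);P=C[m&(d>0)];print(c,a,np.percentile(P,[2,50,98],axis=0).round())
E=np.array(i["extrinsics"]);print(E.round(3).tolist())
q=quad(m);print(q.tolist())
# plane fit on depth
P=P[(P[:,2]>25)&(P[:,2]<95)]
o=np.median(P,0)
for _ in range(3):
    A=np.c_[P[:,:2]-o[:2],np.ones(len(P))];x=np.linalg.lstsq(A,P[:,2],rcond=None)[0];r=P[:,2]-A@x;P=P[abs(r)<2.5*max(r.std(),.5)]
n=np.r_[-x[:2],1];n/=np.linalg.norm(n);print("normal",n.round(3),"tilt",np.degrees(np.arccos(n[2])),r.std())
cam,ry=rays(q,i);t=((np.r_[o[:2],o[2]+x[2]-0]-0)-cam)
p0=np.r_[o[:2],x[2]];t=((p0-cam)@n)/(ry@n);Q=cam+ry*t[:,None];print(Q.round(1),Q.mean(0).round(1),np.linalg.norm(Q-np.roll(Q,-1,0),axis=1).round(1))
E
```

```text
[443.7 420.2 260.3] [-0.     0.121  0.993 -0.   ] [ 0.57  0.49  1.16  0.    1.49 -0.76] 1.05
[245.92136304 187.57142857] 3815 [[419. 372.  35.]
 [464. 407.  64.]
 [525. 441.  84.]]
[[0.241, 0.921, 0.307, 364.118], [0.97, -0.229, -0.076, 440.609], [-0.0, 0.316, -0.949, 402.41], [0.0, 0.0, 0.0, 1.0]]
[[274.0, 152.0], [269.0, 226.0], [224.0, 226.0], [216.0, 152.0]]
normal [ 0.408 -0.099  0.907] tilt 24.848410262247345 2.0964397829667174
[[427.  449.1  84.8]
 [534.3 421.8  33.6]
 [519.5 362.6  33.8]
 [411.9 388.6  85. ]] [473.2 405.5  59.3] [122.   61.  122.   62.4]
```

View pics/w1.png

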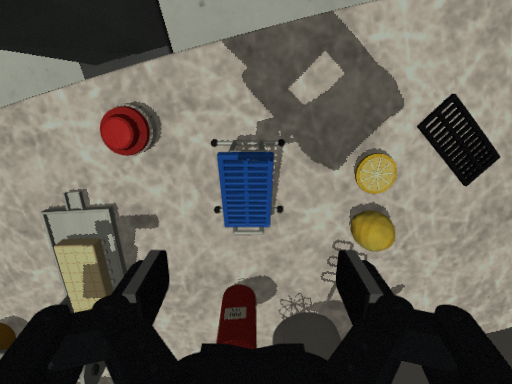

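The wrist view shows the blue plate at (246,188) on the stand, the timer at (127,130), and the press with its slab at (85,270). The plate measures 122 x 61.5 mm and tilts 24.8°, which fits. Now a look at the press from its left.

{"fn": "apply_moves", "kwargs": {"targets": [[85,[0,-37,15],[0,0,0]],[85,[2,-75,30],[0,0,0]],[85,[4,-112,45],[0,0,0]],[85,[6,-150,60],[0,0,0]],[85,[6,-150,60],[0,0,0]],[85,[6,-150,60],[0,0,0]],[85,[6,-150,60],[0,0,0]]]}}

```text
time_s: 1.8
eef_pos: [450.0, 270.8, 319.9]
ee_rot: [-0.0, 0.121, 0.993, -0.0]
force: [-0.2, 0.1, -1.0]
grip_width: 0.996
grip_force: 0.0
```

```bash
python3 - <<'E'
from h import *
p,d,i=snap("w2");C=cloud(d,i)
m=masks(p)["cream"]&(d>0)&(C[...,2]>25)&(C[...,2]<60)
m,c,a=biggest(m);P=C[m];print(c,a,np.percentile(P,[2,50,98],axis=0).round(),[np.round(x,1) for x in cv2.minAreaRect(P[P[:,2]>38][:,:2].astype(np.float32))])
q=quad(m);print(q.tolist(),onz(q,i,43).round(1).tolist())
big=cv2.resize(p[100:384,0:300],None,fx=2.6,fy=2.1);cv2.imwrite("pics/w2c.png",big)
E
```

```text
[182.45480226 241.63747646] 1062 [[492. 105.  40.]
 [569. 128.  42.]
 [608. 175.  44.]] [array([476. , 178.2]), array([ 80.3, 298.5]), np.float64(58.1)]
[[201.0, 270.0], [172.0, 270.0], [162.0, 203.0], [202.0, 201.0]] [[613.8, 144.6, 43.0], [602.7, 98.2, 43.0], [488.0, 121.8, 43.0], [499.5, 181.6, 43.0]]
```

View pics/w2.png

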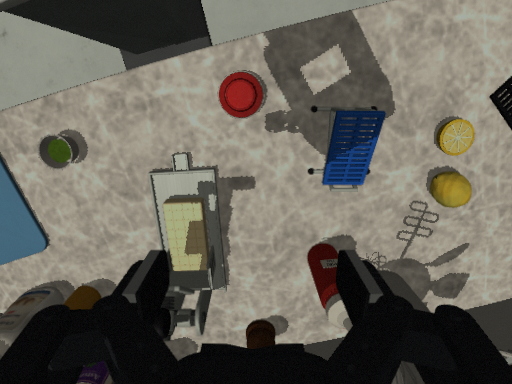

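The view shows the press tray, front corners at about (151,173) and (215,167), the slab at (185,235), the blue plate at (352,148) and the timer at (241,94). The lever is hidden behind the finger. Next come line fits for the press edges, and the plate triangulated from both wrist views.

```bash
python3 - <<'E'
from h import *
p,d,i=load("w2");C=cloud(d,i);hg=cv2.medianBlur(C[...,2].astype(np.float32),3)
def line(uv,z):
    P=onz(uv,i,z)[:,:2].astype(np.float32);f=cv2.fitLine(P,cv2.DIST_HUBER,0,.01,.01).ravel();dv,o=f[:2],f[2:]
    dv=dv if dv[0]*1+abs(dv[1])*0>0 else -dv; r=(P-o)@np.array([-dv[1],dv[0]])
    return o.round(1),dv,np.degrees(np.arctan2(dv[1],dv[0])).round(2),r.std().round(2)
T=(hg>9)
def rowedge(M,rows,lo,hi,last=True):
    out=[]
    for v in rows:
        u=np.where(M[v,lo:hi])[0]
        if len(u): out.append((lo+(u[-1]+.5 if last else u[0]-.5),v))
    return out
def coledge(M,cols,lo,hi):
    return [(u,lo+np.where(M[lo:hi,u])[0][0]-.5) for u in cols if M[lo:hi,u].any()]
L=line(rowedge(T,range(180,280),185,245),19);F=line(coledge(T,[*range(158,173),*range(192,213)],150,190),19);R=line(rowedge(T,range(180,240),130,180,False),19)
print("tray L",L,"F",F,"R",R)
S=(hg>34)&(hg<60)
sL=line(rowedge(S,range(203,225),160,230),43);sF=line(coledge(S,range(170,199),185,215),43);sR=line(rowedge(S,range(208,245),150,190,False),43)
print("slab L",sL,"F",sF,"R",sR)
def X(a,b): # intersect
    t=np.linalg.solve(np.c_[a[1],-b[1]],b[0]-a[0]);return a[0]+t[0]*a[1]
for nm,(l,f,r,w,n) in dict(tray=(L,F,R,52,104),slab=(sL,sF,sR,30,60)).items():
    a,b=X(l,f),X(r,f);x=(l[1]+r[1]);x/=np.linalg.norm(x);print(nm,"corners",a.round(1),b.round(1),np.linalg.norm(a-b).round(1),"yaw",np.degrees(np.arctan2(x[1],x[0])).round(2),"origin/centre",((a+b)/2+n*x).round(1))
# hi things: lever grip by depth in the scene views
for t in("scene0","side0"):
    p,d,j=load(t);c=cloud(d,j);k=(p.max(2)<60)&(c[...,2]>240)&(c[...,2]<310)&(abs(c[...,0]-510)<60)&(abs(c[...,1]-150)<70)
    v,u=np.where(k);print(t,k.sum(),np.median(c[k],0).round(1) if k.sum() else 0, (u.mean(),v.mean()) if k.sum() else 0)
m1,_,_=biggest(masks(p:=load("w1")[0])["blue"])
# plate: triangulate centre corners from w1,w2
p2,_,i2=load("w2");M=masks(p2)["blue"];M[:,:300]=0;m2,_,_=biggest(M);_,_,i1=load("w1")
def srt(q,i):
    g=onz(q,i,60)[:,:2];g=g-g.mean(0);return q[np.argsort(np.arctan2(g[:,1],g[:,0]))]
q1,q2=srt(quad(m1),i1),srt(quad(m2),i2);o1,r1=rays(q1,i1);o2,r2=rays(q2,i2);Q=[]
for a,b in zip(r1,r2):
    t=np.linalg.lstsq(np.c_[a,-b],o2-o1,rcond=None)[0];Q.append((o1+a*t[0]+o2+b*t[1])/2)
print(np.round(Q,1),np.mean(Q,0))
E
```

```text
tray L (array([563.1, 190. ], dtype=float32), array([ 0.9823025 , -0.18730128], dtype=float32), np.float32(-10.8), np.float32(0.49)) F (array([450.4, 160.7], dtype=float32), array([0.19250204, 0.9812966 ], dtype=float32), np.float32(78.9), np.float32(5.35)) R (array([502.3,  94. ], dtype=float32), array([ 0.9825363, -0.1860708], dtype=float32), np.float32(-10.72), np.float32(0.49))
slab L (array([517.8, 177.9], dtype=float32), array([ 0.9814933 , -0.19149658], dtype=float32), np.float32(-11.04), np.float32(0.43)) F (array([492. , 154.7], dtype=float32), array([0.23991235, 0.97079456], dtype=float32), np.float32(76.12), np.float32(0.49)) R (array([525.4, 113.9], dtype=float32), array([ 0.9811588, -0.1932031], dtype=float32), np.float32(-11.14), np.float32(0.45))
tray corners [460.  209.7] [439.6 105.9] 105.8 yaw -10.76 origin/centre [552.  138.3]
slab corners [498.7 181.6] [483.9 122.1] 61.4 yaw -11.09 origin/centre [550.2 140.3]
scene0 98 [504.4 157.5 284.1] (np.float64(262.1938775510204), np.float64(167.3877551020408))
side0 60 [495.6 125.6 286.1] (np.float64(279.45), np.float64(176.0))
[[413.2 387.9  80.7]
 [519.9 362.4  32.9]
 [533.2 422.   36.7]
 [427.8 449.2  82.1]] [473.52639301 405.3857525   58.13210683]
```

{"fn": "apply_moves", "kwargs": {"targets": [[85,[0,45,-10],[0,0,0]],[85,[-2,85,-30],[-1,-4,0]],[85,[-4,120,-60],[-2,-8,0]],[85,[-6,140,-100],[-2.9,-11.6,-0.3]],[85,[-8,142,-145],[-2.9,-11.6,-0.3]],[85,[-8,142,-185],[-2.9,-11.6,-0.3]],[85,[-8,142,-196],[-2.9,-11.6,-0.3]],[85,[-8,142,-196],[-2.9,-11.6,-0.3]],[85,[-8,142,-196],[-2.9,-11.6,-0.3]]]}}

```text
time_s: 2.75
eef_pos: [443.3, 412.6, 126.3]
ee_rot: [0.104, 0.124, 0.987, -0.012]
force: [0.6, 0.5, 0.4]
grip_width: 0.994
grip_force: 0.0
```

```bash
python3 - <<'E'
from h import *
from scipy.spatial.transform import Rotation as R
s=ctrl.sense();w=s["ee_rot"];r=R.from_quat([w[1],w[2],w[3],w[0]]).as_matrix();print(s["eef_pos"].round(1),r.round(3).tolist(),s["joints"].round(2))
p,d,i=snap("w3");C=cloud(d,i);M=masks(p)["blue"];m,c,a=biggest(M);v,u=np.where(m);print(c,a,u.min(),u.max(),v.min(),v.max())
P=C[m&(d>0)];print(np.percentile(P,[2,50,98],axis=0).round(1))
q=quad(m);print(q.tolist());n=np.array([.41,-.104,.906]);o,ry=rays(q,i)
Q=o+ry*(((np.array([473.6,405.3,59])-o)@n)/(ry@n))[:,None];print(Q.round(1),np.linalg.norm(Q-np.roll(Q,-1,0),axis=1).round(1))
E
```

```text
[443.3 412.6 126.3] [[-0.948, 0.247, 0.203], [0.242, 0.969, -0.049], [-0.209, 0.003, -0.978]] [ 0.62  0.53  1.48 -0.19  1.   -0.61]
[251.83385301 212.38648849] 6735 203 299 174 256
[[416.6 373.8  36.1]
 [453.4 409.1  69.5]
 [522.8 443.   84.3]]
[[286.0, 256.0], [219.0, 256.0], [201.0, 175.0], [301.0, 174.0]]
[[535.6 423.5  33. ]
 [519.4 361.2  33.2]
 [408.8 389.9  86.6]
 [423.1 449.   86.9]] [ 64.4 126.1  60.8 127.4]
```

View pics/w3.png

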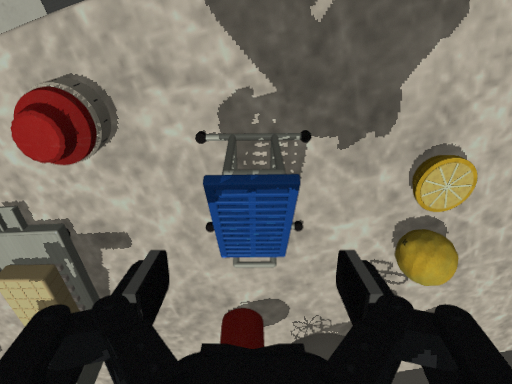

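The plate at (252,212) is centred between the fingers at columns 150 and 355. I go down and close.

{"fn": "apply_moves", "kwargs": {"targets": [[85,[5,-1,-27],[0,0,0]],[85,[10,-2,-54],[0,0,0]],[85,[15,-3,-80],[0,0,0]],[85,[15,-3,-80],[0,0,0]],[85,[15,-3,-80],[0,0,0]],[50,[15,-3,-80],[0,0,0]],[50,[15,-3,-80],[0,0,0]],[50,[15,-3,-80],[0,0,0]],[50,[15,-3,-80],[0,0,0]],[50,[15,-3,-80],[0,0,0]],[50,[15,-3,-80],[0,0,0]],[50,[15,-3,-80],[0,0,0]]], "squeeze": 40}}

```text
time_s: 4.0
eef_pos: [458.4, 409.5, 46.4]
ee_rot: [0.105, 0.124, 0.987, -0.012]
force: [-0.9, -0.8, 8.1]
grip_width: 0.714
grip_force: 43.5
```

```bash
python3 - <<'E'
from h import *
s=ctrl.sense();print(s["eef_pos"].round(1),s["ee_rot"].round(3),s["grip_width"]*85.4,s["grip_force"],s["force"].round(1))
E
```

```text
[458.4 409.5  46.4] [ 0.105  0.124  0.987 -0.012] 60.9599076077542 43.45902621746063 [-0.9 -0.8  8.1]
```

Gripped at 61 mm. I work out the way to the press.

```bash
cat >> h.py <<'E'
from scipy.spatial.transform import Rotation as R
PSI=np.radians(-10.9); PO=np.array([551.,139.3,0])
def pw(x,y,z): c,s=np.cos(PSI),np.sin(PSI); return PO+[c*x-s*y,s*x+c*y,z]
def tool():
    s=ctrl.sense();w=s["ee_rot"];return s["eef_pos"],R.from_quat([w[1],w[2],w[3],w[0]])
def want(psi,lean): # tool rotation: y across, lean body to robot
    fx=np.array([np.cos(psi),np.sin(psi),0]);dn=np.array([0,0,-1.]);z=np.sin(lean)*fx+np.cos(lean)*dn;y=np.array([-np.sin(psi),np.cos(psi),0]);return R.from_matrix(np.c_[np.cross(y,z),y,z])
E
python3 - <<'E'
from h import *
t,r=tool();up=np.array([.41,-.104,.906]);u=np.array([.8786,-.2223,-.4226])
rel=r.inv().apply(np.array([472,405.7,55.4])-t);un=r.inv().apply(u);print("rel in tool",rel.round(1),"plate x in tool",un.round(3))
lean=np.arctan2(un[2],-un[0]);print(np.degrees(lean))
W=want(PSI,lean);print("rotvec",np.degrees((W*r.inv()).as_rotvec()).round(1))
for x,z in((-170,130),(-170,101),(-2,101),(-2,48)):
    g=pw(x,0,z+0)-W.apply(rel);print(x,z,"tcp",g.round(1),"delta",(g-t).round(1))
E
```

```text
rel in tool [-15.7  -0.3  -5.8] plate x in tool [-0.798 -0.     0.603]
37.10048846132526
rotvec [ -5.6 -24.4   3.3]
-170 130 tcp [375.3 173.4 115.9] delta [ -83.1 -236.1   69.5]
-170 101 tcp [375.3 173.4  86.9] delta [ -83.1 -236.1   40.5]
-2 101 tcp [540.2 141.7  86.9] delta [  81.8 -267.8   40.5]
-2 48 tcp [540.2 141.7  33.9] delta [  81.8 -267.8  -12.5]
```

{"fn": "apply_moves", "kwargs": {"targets": [[50,[0,0,15],[0,0,0]],[50,[0,0,40],[0,0,0]],[50,[-10,-5,70],[0,0,0]],[50,[-25,-40,90],[-1,-5,0.5]],[50,[-40,-80,100],[-2,-11,1]],[50,[-55,-120,100],[-3.5,-17,2]],[50,[-70,-160,90],[-5,-22,3]],[50,[-80,-200,80],[-5.6,-24.4,3.3]],[50,[-83,-230,72],[-5.6,-24.4,3.3]],[50,[-83,-236,69],[-5.6,-24.4,3.3]],[50,[-83,-236,69],[-5.6,-24.4,3.3]],[50,[-83,-236,69],[-5.6,-24.4,3.3]],[50,[-83,-236,69],[-5.6,-24.4,3.3]]]}}

```text
time_s: 5.3
eef_pos: [375.3, 173.7, 114.0]
ee_rot: [0.316, 0.09, 0.944, -0.031]
force: [-0.3, 0.3, -0.2]
grip_width: 0.718
grip_force: 43.9
```

```bash
python3 - <<'E'
from h import *
t,r=tool();s=ctrl.sense();print(t.round(1),s["grip_width"]*85.4,s["force"].round(1),np.degrees((want(PSI,np.radians(37.1))*r.inv()).as_rotvec()).round(1),s["joints"].round(2))
p,d,i=snap("w4");ps,ds,js=snap("sc4","scene");pz,dz,jz=snap("sd4","side")
for P,D,I,n in((p,d,i,"w"),(ps,ds,js,"scene"),(pz,dz,jz,"side")):
    C=cloud(D,I);m=masks(P)["blue"]&(D>0)&(C[...,2]>90)&(C[...,2]<180)&(C[...,0]<480)&(C[...,0]>250)&(C[...,1]>50)&(C[...,1]<290)
    if m.sum()>20: 
        q=C[m];print(n,m.sum(),np.percentile(q,[2,50,98],axis=0).round(1).tolist(),np.linalg.lstsq(np.c_[q[:,:2],np.ones(len(q))],q[:,2],rcond=None)[0].round(3))
a=cv2.resize(p,None,fx=1.4,fy=1.4);b=cv2.resize(ps[150:270,200:340],(560,480))
cv2.imwrite("pics/w4b.png",np.hstack([cv2.resize(p,(427,320)),cv2.resize(ps[140:280,190:350],(366,320))]))
E
```

```text
[375.3 173.7 114. ] 61.35100650039934 [-0.3  0.3 -0.2] [ 0.1 -0.   0. ] [ 0.34  0.09  2.31 -1.11  0.35 -0.05]
w 11115 [[322.8, 143.2, 126.9], [348.8, 177.6, 132.9], [437.8, 209.9, 133.9]] [ 2.00000e-02 -1.40000e-02  1.27548e+02]
scene 211 [[326.1, 137.5, 124.0], [399.0, 172.6, 130.2], [442.1, 246.1, 165.3]] [-3.20000e-02  1.58000e-01  1.16453e+02]
side 126 [[302.2, 135.8, 126.5], [347.6, 161.0, 132.2], [441.2, 197.2, 173.6]] [-1.34000e-01 -2.27000e-01  2.21743e+02]
```

View pics/w4b.png

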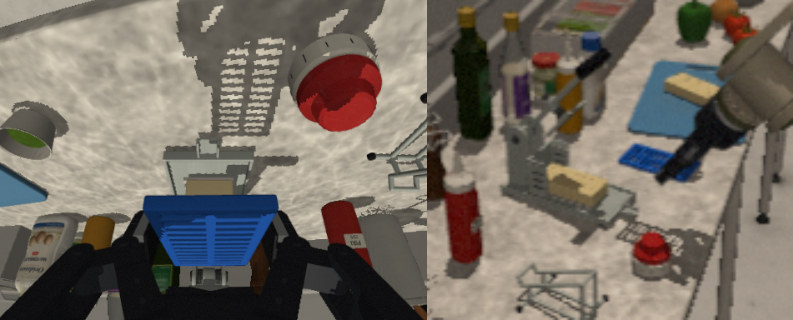

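The plate is held flat and centred (left panel), and the press and its slab are straight ahead. I measure the held plate against the slab in this picture.

```bash
python3 - <<'E'
from h import *
p,d,i=load("w4");C=cloud(d,i);t,r=tool()
m=masks(p)["blue"]&(d>0)&(C[...,2]>100)&(C[...,1]<260);m,c,a=biggest(m)
P=C[m&(d>0)];top=P[P[:,2]>129];
x=np.array([np.cos(PSI),np.sin(PSI)]);n=np.array([-x[1],x[0]])
q=quad(m);print(q.tolist())
T=[((P[:,:2]-PO[:2])@x),((P[:,:2]-PO[:2])@n)]
print("press x range",np.percentile(T[0],[.5,99.5]).round(1),"y",np.percentile(T[1],[1,99]).round(1))
print("slope press axes",np.linalg.lstsq(np.c_[T[0],T[1],np.ones(len(P))],P[:,2],rcond=None)[0].round(4))
# edges by rows: left & right edges on top plane
for side,f in(("L",np.min),("R",np.max)):
    e=[(f(np.where(m[v])[0])+(.5 if side=="R" else -.5),v) for v in range(int(q[:,1].min())+28,int(q[:,1].max())-8)]
    Q=onz(e,i,132);X=(Q[:,:2]-PO[:2])@x;Y=(Q[:,:2]-PO[:2])@n;print(side,np.polyfit(X+170,Y,1).round(3),X.min().round(),X.max().round())
# lower slab & guides seen in this picture (cream front edge at z 43)
mc=masks(p)["cream"]&(d>0)&(C[...,2]>20)&(C[...,2]<50)&(C[...,0]>450)&(C[...,0]<650);mc,c,a=biggest(mc);v,u=np.where(mc);print("slab",c,a)
Q=C[mc];print(np.percentile((Q[:,:2]-PO[:2])@x,[1,99]).round(1),np.percentile((Q[:,:2]-PO[:2])@n,[1,99]).round(1))
# tray edges
E=(C[...,2]>9)&(C[...,2]<30)&(d>0)&(C[...,0]>430)&(C[...,0]<560)
A=C[E];X=(A[:,:2]-PO[:2])@x;Y=(A[:,:2]-PO[:2])@n;k=(abs(Y)<80)&(X>-100)&(X<-60);print("tray y",np.percentile(Y[k],[1,99]).round(1),"x front",np.percentile(X[(abs(Y)<50)&(abs(Y)>25)],[1,2,5]).round(1))
E
```

```text
[[344.0, 234.0], [295.0, 318.0], [208.0, 318.0], [161.0, 234.0]]
press x range [-228.8 -111. ] y [-28.5  30.9]
slope press axes [ 2.200000e-02 -9.700000e-03  1.365183e+02]
L [-2.0000e-03 -3.0455e+01] -213.0 -131.0
R [-5.000e-03  3.235e+01] -213.0 -132.0
slab [252.61824324 229.17567568] 296
[-59.1 -56.1] [-26.9  25.5]
tray y [-52.4  49.3] x front [-101.4 -101.2 -100.8]
```

{"fn": "apply_moves", "kwargs": {"targets": [[50,[15,-3,-14],[0,0,0]],[50,[40,-8,-28],[0,0,0]],[50,[75,-15,-28],[0,0,0]],[50,[110,-22,-28],[0,0,0]],[50,[140,-28,-28],[0,0,0]],[50,[164,-33,-28],[0,0,0]],[50,[164,-33,-28],[0,0,0]],[50,[164,-33,-28],[0,0,0]],[50,[164,-33,-28],[0,0,0]]]}}

```text
time_s: 6.35
eef_pos: [537.7, 140.2, 85.0]
ee_rot: [0.315, 0.09, 0.944, -0.031]
force: [-0.3, -0.4, -0.9]
grip_width: 0.715
grip_force: 44.0
```

```bash
python3 - <<'E'
from h import *
t,r=tool();s=ctrl.sense();print(t.round(1),s["grip_width"]*85.4,s["force"].round(1),np.degrees((want(PSI,np.radians(37.1))*r.inv()).as_rotvec()).round(1),s["joints"].round(2))
p,d,i=snap("w5");snap("sc5","scene");C=cloud(d,i)
x=np.array([np.cos(PSI),np.sin(PSI)]);n=np.array([-x[1],x[0]])
X=(C[...,:2]-PO[:2])@x;Y=(C[...,:2]-PO[:2])@n;Z=C[...,2]
b=masks(p)["blue"]&(d>0)&(Z>80)&(abs(Y)<60);print("plate",np.percentile(X[b],[1,99]).round(1),np.percentile(Y[b],[1,99]).round(1),Z[b].mean().round(1))
c=masks(p)["cream"]&(d>0)&(Z>20)&(Z<55)&(abs(Y)<50);print("slab",c.sum(),np.percentile(X[c],[1,99]).round(1),np.percentile(Y[c],[1,99]).round(1))
k=(d>0)&(X>-95)&(X<-65)&(Z>10)&(Z<28)&(abs(Y)<70);print("tray",k.sum(),np.percentile(Y[k],[1,99]).round(1))
ps=load("sc5")[0]
cv2.imwrite("pics/w5b.png",np.hstack([cv2.resize(p,(427,320)),cv2.resize(ps[140:260,200:320],(320,320))]))
E
```

```text
[537.7 140.2  85. ] 61.05356988809729 [-0.3 -0.4 -0.9] [ 0.1 -0.2  0. ] [ 0.13  0.39  2.01 -1.    0.23 -0.32]
plate [-62.7  53.2] [-30.7  28.7] 103.2
slab 5974 [-58.6  43.7] [-29.4  27.1]
tray 10874 [-52.3  48.5]
```

View pics/w5b.png

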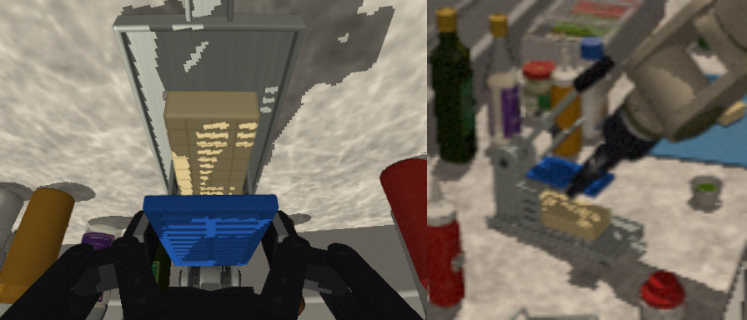

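The plate hangs flat over the lower slab, inside the side edges (left panel rows 200-265), and the gripper passes under the lever. Joint 4 is near its limit, so I check the descent with a small kinematic fit.

```bash
cat > kin.py <<'E'
from h import *
from scipy.optimize import least_squares
# joints, tcp
D=[([0.9636,0.3135,1.4984,0,1.331,-0.2234],[196.43,486.6,230.74]),([.57,.49,1.16,0,1.49,-.76],[443.7,420.2,260.3]),([.62,.53,1.48,-.19,1.0,-.61],[443.3,412.6,126.3]),([.34,.09,2.31,-1.11,.35,-.05],[375.3,173.7,114.]),([.13,.39,2.01,-1.0,.23,-.32],[537.7,140.2,85.])]
def fk(q,k):
    a,h,L1,L2,e,T=k
    Rz=lambda t:R.from_euler("z",t);Ry=lambda t:R.from_euler("y",t)
    r0=Rz(q[0]);r1=r0*Ry(q[1]);r2=r1*Ry(q[2])
    p=r0.apply([a,0,h])+r1.apply([0,0,L1])+r2.apply([e,0,L2])
    r5=r2*Rz(SG*q[3])*Ry(q[4]);return p+r5.apply([0,0,T]),r5*Rz(SG6*q[5])
SG=1;SG6=1
def fit():
    f=lambda k:np.concatenate([fk(q,k)[0]-t for q,t in D])
    s=least_squares(f,[0,150,300,300,0,150],loss="soft_l1",f_scale=5);return s.x,np.abs(f(s.x)).reshape(-1,3)
def ik(pos,Rt,k,q0):
    lo=[-2.94,-.97,.19,-3.1,-3.1,-2.88];hi=[2.94,2.17,2.56,4.37,3.11,2.88]
    A=fk(D[0][0],k)[1];OFF=A.inv()*R0
    g=lambda q:np.r_[fk(q,k)[0]-pos,200*((fk(q,k)[1]*OFF).inv()*Rt).as_rotvec()]
    s=least_squares(g,q0,bounds=(lo,hi));return s.x,s.cost
w=[-2.73e-4,.1907,.98165,-5.8e-4];R0=R.from_quat([w[1],w[2],w[3],w[0]])
E
python3 - <<'E'
import kin;from kin import *
for a in(1,-1):
  for b in(1,-1):
    kin.SG=a;kin.SG6=b;k,e=fit();A=fk(D[0][0],k)[1];OFF=A.inv()*R0
    t,r=tool();s=ctrl.sense();P,Q=fk(s["joints"],k)
    print(a,b,k.round(),e.max(1).round(1),np.degrees(((Q*OFF).inv()*r).magnitude()).round(1))
    if np.degrees(((Q*OFF).inv()*r).magnitude())<4:
        for dz in(0,-25,-51):
            for lean in(0,-2,2):
              for yaw in(0,3):
                W=R.from_rotvec(np.radians(yaw)*np.array([0,0,1]))*R.from_rotvec(np.radians(lean)*np.array([np.sin(PSI),-np.cos(PSI),0]))*r
                x,c=ik(P+[2,0,dz],W,k,s["joints"]);print(dz,lean,yaw,x.round(2),round(c,3))
E
```

```text
1 1 [ 213. -570.  473.   84. -238. -143.] [ 87.7 129.6  40.1   5.7  42.4] 0.0
0 0 0 [ 0.13  0.39  2.   -0.99  0.23 -0.33] 0.0
0 0 3 [ 0.14  0.4   1.99 -0.93  0.21 -0.43] 0.0
0 -2 0 [ 0.14  0.38  2.04 -0.93  0.23 -0.39] 0.0
0 -2 3 [ 0.14  0.38  2.03 -0.87  0.21 -0.48] 0.0
0 2 0 [ 0.13  0.41  1.96 -1.04  0.24 -0.29] 0.0
0 2 3 [ 0.14  0.41  1.95 -0.99  0.21 -0.38] 0.0
-25 0 0 [ 0.13  0.37  2.15 -1.53  0.19  0.22] 0.0
-25 0 3 [ 0.14  0.37  2.14 -1.55  0.17  0.21] 0.0
-25 -2 0 [ 0.14  0.36  2.18 -1.46  0.19  0.15] 0.0
-25 -2 3 [ 0.14  0.36  2.17 -1.47  0.16  0.13] 0.0
-25 2 0 [ 0.13  0.38  2.11 -1.6   0.2   0.28] 0.0
-25 2 3 [ 0.14  0.38  2.11 -1.63  0.17  0.28] 0.0
-51 0 0 [ 0.13  0.35  2.28 -2.07  0.22  0.78] 0.0
-51 0 3 [ 0.14  0.36  2.27 -2.16  0.2   0.82] 0.0
-51 -2 0 [ 0.14  0.34  2.31 -2.03  0.21  0.73] 0.0
-51 -2 3 [ 0.14  0.35  2.3  -2.11  0.19  0.78] 0.0
-51 2 0 [ 0.13  0.36  2.25 -2.11  0.24  0.81] 0.0
-51 2 3 [ 0.14  0.37  2.24 -2.2   0.22  0.86] 0.0
1 -1 [ 213. -570.  473.   84. -238. -143.] [ 87.7 129.6  40.1   5.7  42.4] 10.9
-1 1 [  3. 224. 395. 382.  15. 266.] [ 84.1 113.4  42.1  44.8  18.2] 114.9
-1 -1 [  3. 224. 395. 382.  15. 266.] [ 84.1 113.4  42.1  44.8  18.2] 125.6
```

```bash
python3 - <<'E'
s=open("kin.py").read()
s=s.replace("a,h,L1,L2,e,T=k","a,h,L1,L2,e,T,b,b2=k").replace("p+r5.apply([0,0,T])","p+r0.apply([0,b,0])+r5.apply([0,b2,T])").replace("[0,150,300,300,0,150]","[0,150,400,380,0,250,115,0]")
open("kin.py","w").write(s)
E
python3 - <<'E'
import kin;from kin import *
s=ctrl.sense();D[-1]=(s["joints"],s["eef_pos"])
k,e=fit();print(k.round(1),e.max(1).round(1));np.save("k.npy",k)
t,r=tool();P,_=fk(s["joints"],k)
for dz in(0,-25,-51):
    for lean in(0,-3,3):
      for yaw in(0,4,8):
        W=R.from_rotvec(np.radians(yaw)*np.array([0,0,1]))*R.from_rotvec(np.radians(lean)*np.array([np.sin(PSI),-np.cos(PSI),0]))*r
        x,c=ik(P+[2,0,dz],W,k,s["joints"]);print(dz,lean,yaw,x.round(2),round(c,3))
print("lean choices at the seat, yaw")
for lean in(25,30,35,40,45,50,55):
  for half in(0,np.pi):
    W=want(PSI,np.radians(lean))*R.from_euler("z",half);best=[]
    for z in(50,90):
        x,c=ik(pw(-12,0,z),W,k,s["joints"]);best.append((x.round(2).tolist(),round(c,2)))
    print(lean,half>0,best)
E
```

```text
[ 10.3 178.2 440.5 385.1  31.6 244.3 112.2   3.6] [0.7 1.6 1.5 1.  0.8]
0 0 0 [ 0.13  0.39  2.   -0.99  0.23 -0.33] 0.0
0 0 4 [ 0.11  0.38  2.02 -0.91  0.18 -0.48] 0.0
0 0 8 [ 0.08  0.37  2.03 -0.72  0.12 -0.74] 0.0
0 -3 0 [ 0.12  0.39  1.98 -0.71  0.27 -0.61] 0.0
0 -3 4 [ 0.1   0.38  1.99 -0.59  0.23 -0.81] 0.0
0 -3 8 [ 0.08  0.37  2.01 -0.4   0.19 -1.07] 0.0
0 3 0 [ 0.14  0.39  2.03 -1.35  0.22  0.04] 0.0
0 3 4 [ 0.12  0.38  2.05 -1.4   0.16  0.01] 0.0
0 3 8 [ 0.09  0.38  2.06 -1.44  0.09 -0.02] 0.0
-25 0 0 [ 0.14  0.44  2.02 -1.27  0.2  -0.04] 0.0
-25 0 4 [ 0.11  0.44  2.03 -1.29  0.15 -0.1 ] 0.0
-25 0 8 [ 0.09  0.43  2.05 -1.27  0.09 -0.2 ] 0.0
-25 -3 0 [ 0.13  0.44  1.99 -0.9   0.22 -0.42] 0.0
-25 -3 4 [ 0.1   0.43  2.01 -0.81  0.17 -0.59] 0.0
-25 -3 8 [ 0.08  0.43  2.02 -0.61  0.13 -0.86] 0.0
-25 3 0 [ 0.15  0.45  2.04 -1.66  0.22  0.36] 0.0
-25 3 4 [ 0.12  0.44  2.06 -1.83  0.16  0.45] 0.0
-25 3 8 [ 0.1   0.43  2.07 -2.12  0.11  0.66] 0.0
-51 0 0 [ 0.14  0.5   2.03 -1.61  0.2   0.3 ] 0.0
-51 0 4 [ 0.12  0.5   2.04 -1.76  0.15  0.38] 0.0
-51 0 8 [ 0.09  0.49  2.06 -2.03  0.1   
[... 1429 characters left out ...]
loat64(0.0)), ([0.17, 0.39, 2.07, -1.86, 0.26, 0.56], np.float64(0.0))]
45 True [([0.17, 0.49, 2.09, -2.21, 0.31, -2.22], np.float64(0.0)), ([0.16, 0.39, 2.07, -1.86, 0.26, -2.58], np.float64(0.0))]
50 False [([0.18, 0.52, 2.13, -2.42, 0.44, 1.15], np.float64(0.0)), ([0.18, 0.41, 2.11, -2.22, 0.36, 0.93], np.float64(0.0))]
50 True [([0.18, 0.52, 2.13, -2.42, 0.44, -1.99], np.float64(0.0)), ([0.18, 0.41, 2.11, -2.22, 0.36, -2.21], np.float64(0.0))]
55 False [([0.2, 0.55, 2.16, -2.54, 0.58, 1.28], np.float64(0.0)), ([0.2, 0.44, 2.15, -2.42, 0.48, 1.13], np.float64(0.0))]
55 True [([0.2, 0.55, 2.16, -2.54, 0.58, -1.86], np.float64(0.0)), ([0.2, 0.44, 2.15, -2.42, 0.48, -2.01], np.float64(0.0))]
```

The fit is good to about 1.5 mm. At 37° lean, joint 4 would run out near the end of the descent, so I pitch 4° steeper, which leaves the plate about 2.7° off level, and go down slowly.

{"fn": "apply_moves", "kwargs": {"targets": [[50,[1,0,0],[0.4,2,0]],[50,[1,0,0],[0.8,3.9,0]],[50,[1,0,-8],[0.8,3.9,0]],[50,[1,0,-16],[0.8,3.9,0]],[50,[1,0,-24],[0.8,3.9,0]],[50,[1,0,-30],[0.8,3.9,0]],[50,[1,0,-35],[0.8,3.9,0]],[50,[1,0,-39],[0.8,3.9,0]],[50,[1,0,-42],[0.8,3.9,0]],[50,[1,0,-45],[0.8,3.9,0]],[50,[1,0,-45],[0.8,3.9,0]],[50,[1,0,-45],[0.8,3.9,0]]]}}

```text
time_s: 7.65
eef_pos: [539.5, 139.9, 40.4]
ee_rot: [0.283, 0.091, 0.954, -0.028]
force: [0.4, 0.5, -1.1]
grip_width: 0.714
grip_force: 44.0
```

```bash
python3 - <<'E'
from h import *
t,r=tool();s=ctrl.sense();print(t.round(1),s["grip_width"]*85.4,s["force"].round(1),np.degrees((want(PSI,np.radians(33.1))*r.inv()).as_rotvec()).round(1),s["joints"].round(2))
p,d,i=snap("w6");C=cloud(d,i)
x=np.array([np.cos(PSI),np.sin(PSI)]);n=np.array([-x[1],x[0]])
X=(C[...,:2]-PO[:2])@x;Y=(C[...,:2]-PO[:2])@n;Z=C[...,2]
b=masks(p)["blue"]&(d>0)&(Z>30)&(abs(Y)<40);b,_,_=biggest(b);b&=d>0;print("plate",np.percentile(X[b],[1,99]).round(1),np.percentile(Y[b],[1,99]).round(1),np.percentile(Z[b],[2,50,98]).round(1))
a=b&(X>-55);print("slopes/height at centre",np.linalg.lstsq(np.c_[X[a],Y[a],np.ones(a.sum())],Z[a],rcond=None)[0].round(3))
c=masks(p)["cream"]&(d>0)&(Z>15)&(Z<55)&(abs(Y)<50);print("slab",c.sum(),np.percentile(X[c],[1,99]).round(1),np.percentile(Y[c],[1,99]).round(1),np.percentile(Z[c],[2,98]).round(1))
k=(d>0)&(X>-95)&(X<-65)&(Z>10)&(Z<28)&(abs(Y)<70);print("tray",k.sum(),np.percentile(Y[k],[1,99]).round(1))
E
```

```text
[539.5 139.9  40.4] 60.97054157777903 [ 0.4  0.5 -1.1] [ 0.  -0.1  0. ] [ 0.12  0.48  1.99 -0.97  0.21 -0.35]
plate [-59.7  55.7] [-30.7  29. ] [54.7 60.  63.3]
slopes/height at centre [-6.9000e-02 -9.0000e-03  5.8537e+01]
slab 6951 [-58.7 -38.6] [-28.   27.3] [20.9 43. ]
tray 13662 [-52.3  48.5]
```

{"fn": "apply_moves", "kwargs": {"targets": [[50,[0,0,-2],[0,0,0]],[50,[0,0,-4],[0,0,0]],[50,[0,0,-4],[0,0,0]],[80,[0,0,-4],[0,0,0]],[80,[0,0,-4],[0,0,0]],[80,[0,0,-4],[0,0,0]],[80,[0,0,-4],[0,0,0]],[80,[0,0,-4],[0,0,0]]]}}

```text
time_s: 8.5
eef_pos: [539.6, 139.8, 36.3]
ee_rot: [0.283, 0.091, 0.954, -0.028]
force: [0.3, -0.3, -1.0]
grip_width: 0.937
grip_force: 0.0
```

```bash
cat >> h.py <<'E'
def layers(p,d,i):
    C=cloud(d,i);x=np.array([np.cos(PSI),np.sin(PSI)]);n=np.array([-x[1],x[0]])
    X=(C[...,:2]-PO[:2])@x;Y=(C[...,:2]-PO[:2])@n;Z=C[...,2];near=(d>0)&(abs(Y)<45)&(abs(X)<110)
    for nm,m in masks(p).items():
        b=m&near&(Z>12)
        if b.sum()<50: continue
        b,_,_=biggest(b);b&=near;t=np.percentile(Z[b],90);a=b&(Z>t-5)
        print(nm,b.sum(),"X",np.percentile(X[b],[1,99]).round(1),"Y",np.percentile(Y[a],[1,99]).round(1),"Z",np.percentile(Z[b],[2,50,98]).round(1),"plane",np.linalg.lstsq(np.c_[X[a],Y[a],np.ones(a.sum())],Z[a],rcond=None)[0].round(3))
        for s in(0,1):
            q=np.array([np.percentile(Y[a&(abs(X-g)<4)],[2,98][s]) if (a&(abs(X-g)<4)).sum()>8 else np.nan for g in range(-55,40,8)]);g=np.arange(-55,40,8)[~np.isnan(q)];q=q[~np.isnan(q)]
            if len(g)>3: print("  edge","RL"[s],np.polyfit(g,q,1).round(3),len(g))
E
python3 - <<'E'
from h import *
s=ctrl.sense();print(s["eef_pos"].round(1),s["grip_width"]*85.4,s["force"].round(1),s["time_s"])
layers(*snap("w7"))
E
```

```text
[539.6 139.8  36.3] 80.0045524570384 [ 0.3 -0.3 -1. ] 8.5
blue 12957 X [-60.3  55.3] Y [-30.8  28.8] Z [44.2 49.9 50.9] plane [7.0000e-03 0.0000e+00 4.9685e+01]
  edge R [ 2.0000e-03 -3.0096e+01] 12
  edge L [-9.0000e-03  2.7901e+01] 12
cream 5171 X [-58.8 -56.3] Y [-28.8  27.9] Z [20.5 31.7 40.8] plane [ 4.1900e-01 -4.0000e-03  6.2206e+01]
```

The plate lies flat in the press, level within 0.01 rad and top at about 50 mm. I withdraw along the tool axis, then plan the view of the second slab.

{"fn": "apply_moves", "kwargs": {"targets": [[80,[-6,1,9],[0,0,0]],[80,[-16,3,25],[0,0,0]],[80,[-32,6,50],[0,0,0]],[80,[-55,10,75],[0,0,0]],[80,[-90,16,95],[0,0,0]],[80,[-130,20,105],[0,0,0]],[80,[-130,20,105],[0,0,0]],[80,[-130,20,105],[0,0,0]]]}}

```text
time_s: 9.35
eef_pos: [409.6, 160.1, 141.9]
ee_rot: [0.283, 0.091, 0.954, -0.027]
force: [0.7, 0.3, -0.8]
grip_width: 0.933
grip_force: 0.0
```

```bash
python3 - <<'E'
from kin import *
t,r=tool();s=ctrl.sense();k=np.load("k.npy");print(t.round(1),s["joints"].round(2));layers(*snap("w8"))
psi=np.radians(-25)
W=want(psi,0);print("turn",np.degrees((W*r.inv()).as_rotvec()).round(1),"delta",(np.array([405,-293,260])-t).round(1))
for lean in(25,30,35):
    for ps in(-23,-27): print(lean,ps,[v.round(2).tolist() if hasattr(v,"round") else v for v in ik(np.array([425,-300,18]),want(np.radians(ps),np.radians(lean)),k,[-.5,.5,1.9,-.1,.5,-1.5])])
for n in("scene","side"):
    p,d,i=load(n+"0");C=cloud(d,i);m=(d>0)&(C[...,2]>20)&(C[...,2]<36)&(abs(C[...,1]+30)<60)&(C[...,0]>300)&(C[...,0]<450);print(n,m.sum(),np.median(C[m],0).round() if m.sum() else "")
E
```

```text
[409.6 160.1 141.9] [ 0.24  0.06  2.2  -0.61  0.41 -0.64]
blue 3414 X [-60.2  57.6] Y [-30.9  29. ] Z [44.8 50.  51.2] plane [ 5.0000e-03 -2.0000e-03  4.9733e+01]
  edge R [ 2.0000e-03 -3.0049e+01] 12
  edge L [-3.0000e-03  2.8155e+01] 12
turn [ 10.3  31.5 -13.7] delta [  -4.6 -453.1  118.1]
25 -23 [[-0.94, 0.46, 2.07, 0.78, 0.32, -2.82], 0.0]
25 -27 [[-0.93, 0.46, 2.07, 0.74, 0.28, -2.71], 0.0]
30 -23 [[-0.94, 0.46, 2.08, 0.86, 0.29, -2.88], 92.81]
30 -27 [[-0.93, 0.46, 2.1, 0.92, 0.24, -2.88], 51.07]
35 -23 [[-0.93, 0.45, 2.08, 0.88, 0.27, -2.88], 431.78]
35 -27 [[-0.97, 0.47, 2.17, -1.42, -0.28, -0.58], 0.0]
scene 57 [372. -27.  24.]
side 72 [382. -18.  24.]
```

The slab grasp at a 30° lean would exceed joint 6's range where it lies. So I'll pick it nearly upright, set it down on free worktop beside the press, and regrip it there with the lean. First I go and look.

{"fn": "apply_moves", "kwargs": {"targets": [[80,[-10,-40,5],[0,0,0]],[80,[-15,-85,20],[1,3,-2]],[80,[-15,-130,40],[3,9,-4]],[80,[-15,-175,60],[5,15,-6]],[80,[-12,-220,80],[6.5,20,-9]],[80,[-10,-265,95],[8,25,-11]],[80,[-8,-310,105],[9.5,29,-12.6]],[80,[-5,-355,112],[10.3,31.5,-13.7]],[80,[-5,-400,118],[10.3,31.5,-13.7]],[80,[-5,-440,118],[10.3,31.5,-13.7]],[80,[-5,-453,118],[10.3,31.5,-13.7]],[80,[-5,-453,118],[10.3,31.5,-13.7]],[80,[-5,-453,118],[10.3,31.5,-13.7]],[80,[-5,-453,118],[10.3,31.5,-13.7]]]}}

```text
time_s: 10.8
eef_pos: [404.8, -292.5, 259.0]
ee_rot: [-0.001, 0.216, 0.976, 0.0]
force: [0.7, -0.0, 0.5]
grip_width: 0.936
grip_force: 0.0
```

```bash
python3 - <<'E'
from kin import *
t,r=tool();s=ctrl.sense();k=np.load("k.npy");print(t.round(1),s["joints"].round(2),s["time_s"])
p,d,i=snap("w9");C=cloud(d,i)
m=masks(p)["cream"]&(d>0)&(C[...,2]>15)&(C[...,2]<50)&(C[...,1]<-180);m,c,a=biggest(m);P=C[m&(d>0)]
print(c,a,np.percentile(P,[2,50,98],axis=0).round(1).tolist());T=P[P[:,2]>np.percentile(P[:,2],50)-4];z=np.median(T[:,2])
print("rect by depth",[np.round(v,1) for v in cv2.minAreaRect(T[:,:2].astype(np.float32))],"top",z.round(1))
q=quad(m);Q=onz(q,i,35);print(q.tolist(),Q[:,:2].round(1).tolist(),Q.mean(0).round(1),np.linalg.norm(Q-np.roll(Q,-1,0),axis=1).round(1),[np.degrees(np.arctan2(*(b-a)[1::-1])).round(1) for a,b in zip(Q,np.roll(Q,-1,0))])
p,d,i=load("side0");C=cloud(d,i)
m=(d>0)&(C[...,2]>15)&(C[...,2]<190)&(C[...,0]>380)&(C[...,0]<640)&(C[...,1]<90)&(C[...,1]>-150);B=C[m];H,xe,ye=np.histogram2d(B[:,0],B[:,1],bins=(13,12),range=((380,640),(-150,90)));print(H.astype(int))
for lean in(30,33,36):
    print(lean,[v for v in ik(np.array([490,5,15]),want(PSI,np.radians(lean)),k,[0,.5,2,-.6,.4,-.7])])
E
```

```text
[ 404.8 -292.5  259. ] [-0.86  0.24  1.52 -0.    1.38 -2.  ] 10.8
[256.00604686 195.50642479] 1323 [[377.7, -350.6, 32.2], [452.3, -306.8, 34.4], [494.3, -260.9, 36.1]]
rect by depth [array([ 435.1, -307.1]), array([ 58.7, 118.8]), np.float64(63.6)] top 34.4
[[276.0, 143.0], [272.0, 230.0], [229.0, 230.0], [229.0, 143.0]] [[394.1, -254.7], [499.5, -306.6], [474.9, -359.3], [369.7, -307.1]] [ 434.5 -306.9   35. ] [117.5  58.2 117.5  57.8] [np.float64(-26.2), np.float64(-115.0), np.float64(153.6), np.float64(65.0)]
[[ 1  0  0  0  0 12 24 22  1  0  0  0]
 [ 0  0  0  0  0  0  4  2  0  0  0  0]
 [ 0  0  0  0  0  0  0  0  0  0  0  0]
 [ 1  0  0  0  0  0  0  0  0  0  0  0]
 [ 0  1  0  0  0  0  0  0  0  0  0  0]
 [ 1  0  0  0  0  0  0  0  0  0  0  0]
 [ 0  0  0  0  0  0  0  0  0  0  0  0]
 [ 0  0  0  0  0  0  0  0  0  0  0  2]
 [ 0  0  0  0  0  0  0  0  0  0  0  2]
 [ 0  0  0  0  0  0  0  0  0  0  0  5]
 [ 0  0  0  0  0  0  0  0  0  0  0  4]
 [10 12 73 24  0  0  0  0  0  0  0 12]
 [ 7 67 82 92  0  0  0  0  0  0  1  3]]
30 [array([-0.2342393 ,  0.42928601,  2.19545352, -1.28927508, -0.02286302,
       -0.31965372]), np.float64(8.570361480411782e-25)]
33 [array([-0.24295431,  0.43435476,  2.23586431, -0.26957767, -0.1078432 ,
       -1.34688456]), np.float64(5.419919019796014e-27)]
36 [array([-0.24488596,  0.44360033,  2.26759681, -0.16231101, -0.19979736,
       -1.45583596]), np.float64(2.060194901013141e-26)]
```

```bash
python3 - <<'E'
from kin import *
k=np.load("k.npy")
for x in(450,500,540,570):
  for y in(-60,-30,0,20):
    for ps in(-40,-30,-20,-11,0,10):
      ok=[]
      for z in(12,70):
        q,c=ik(np.array([x,y,z]),want(np.radians(ps),np.radians(31)),k,[-.2,.5,2,.3,.4,-1.5])
        if c>.1 or q[4]<0: q,c=ik(np.array([x,y,z]),want(np.radians(ps),np.radians(31)),k,[-.2,.5,2,-.6,.4,-.7])
        ok.append((c<.1 and q[4]>.17 and -1.0<q[3]<2 and abs(q[5])<2.7,q.round(2)))
      if ok[0][0] and ok[1][0]: print(x,y,ps,ok[0][1],ok[1][1][3:])
E
```

```text
570 -60 -40 [-0.2   0.58  1.9  -0.97  0.3  -0.18] [-0.69  0.4  -0.49]
570 -60 -30 [-0.24  0.56  1.94 -0.9   0.18 -0.44] [-0.51  0.29 -0.84]
570 -30 -40 [-0.14  0.58  1.9  -0.98  0.34 -0.12] [-0.72  0.43 -0.4 ]
570 -30 -30 [-0.18  0.56  1.94 -0.95  0.22 -0.33] [-0.59  0.32 -0.71]
570 0 -40 [-0.07  0.59  1.88 -0.97  0.37 -0.08] [-0.74  0.46 -0.33]
570 0 -30 [-0.11  0.57  1.93 -0.98  0.25 -0.25] [-0.64  0.35 -0.6 ]
570 20 -40 [-0.03  0.59  1.87 -0.96  0.4  -0.05] [-0.75  0.49 -0.29]
570 20 -30 [-0.07  0.57  1.92 -0.98  0.28 -0.21] [-0.67  0.37 -0.54]
```

{"fn": "apply_moves", "kwargs": {"targets": [[82,[10,-5,-45],[0,0,-1]],[82,[20,-10,-90],[0,0,-1]],[82,[28,-13,-135],[0,0,-1]],[82,[30,-14,-180],[0,0,-1]],[82,[30,-14,-215],[0,0,-1]],[82,[30,-14,-235],[0,0,-1]],[82,[30,-14,-243],[0,0,-1]],[82,[30,-14,-243],[0,0,-1]],[50,[30,-14,-243],[0,0,-1]],[50,[30,-14,-243],[0,0,-1]],[50,[30,-14,-243],[0,0,-1]],[50,[30,-14,-243],[0,0,-1]],[50,[30,-14,-243],[0,0,-1]],[50,[30,-14,-243],[0,0,-1]]], "squeeze": 40}}

```text
time_s: 12.25
eef_pos: [435.3, -307.7, 17.9]
ee_rot: [0.001, 0.225, 0.974, -0.001]
force: [-1.0, 1.4, 6.3]
grip_width: 0.688
grip_force: 44.1
```

```bash
python3 - <<'E'
from h import *
t,r=tool();s=ctrl.sense();print(t.round(1),s["joints"].round(2),s["grip_width"]*85.4,s["grip_force"],s["force"].round(1))
W=want(np.radians(-32),0);print(np.degrees((W*r.inv()).as_rotvec()).round(1))
E
```

```text
[ 435.3 -307.7   17.9] [-0.84  0.6   1.69 -0.    0.85 -1.95] 58.730277560995816 44.06425952911377 [-1.   1.4  6.3]
[ 0.1  0.1 -6. ]
```

{"fn": "apply_moves", "kwargs": {"targets": [[50,[0,0,15],[0,0,0]],[50,[0,0,45],[0,0,0]],[50,[0,30,70],[0,0,0]],[50,[5,75,75],[0,0,-2]],[50,[12,120,75],[0,0,-4]],[50,[20,165,75],[0,0,-6]],[50,[30,210,75],[0,0,-6]],[50,[40,255,75],[0,0,-6]],[50,[65,295,75],[0,0,-6]],[50,[105,308,75],[0,0,-6]],[50,[138,308,65],[0,0,-6]],[50,[138,308,45],[0,0,-6]],[50,[138,308,25],[0,0,-6]],[50,[138,308,10],[0,0,-6]],[50,[138,308,0],[0,0,-6]],[50,[138,308,-5],[0,0,-6]],[50,[138,308,-9],[0,0,-6]],[50,[138,308,-9],[0,0,-6]],[50,[138,308,-9],[0,0,-6]]]}}

```text
time_s: 14.15
eef_pos: [573.1, 0.7, 8.1]
ee_rot: [0.0, 0.276, 0.961, 0.0]
force: [-0.2, 0.7, 1.5]
grip_width: 0.691
grip_force: 44.5
```

```bash
python3 - <<'E'
from h import *
t,r=tool();s=ctrl.sense();print(t.round(1),s["joints"].round(2),s["grip_width"]*85.4,s["force"].round(1))
E
```

```text
[573.1   0.7   8.1] [-0.2   0.68  1.57  0.    0.89 -1.22] 59.02186109925695 [-0.2  0.7  1.5]
```

{"fn": "apply_moves", "kwargs": {"targets": [[82,[0,0,0],[0,0,0]],[82,[0,0,0],[0,0,0]],[82,[0,0,0],[0,0,0]],[82,[0,0,0],[0,0,0]],[82,[0,0,20],[0,0,0]],[82,[0,0,50],[0,0,0]],[82,[-10,6,80],[-4,-6.5,0]],[82,[-30,18,90],[-8,-13,0]],[82,[-45,28,90],[-12,-19,0]],[82,[-53,33,85],[-15.9,-25.4,0]],[82,[-53,33,80],[-15.9,-25.4,0]],[82,[-53,33,80],[-15.9,-25.4,0]],[82,[-53,33,80],[-15.9,-25.4,0]]]}}

```text
time_s: 15.45
eef_pos: [520.1, 33.6, 87.7]
ee_rot: [0.248, 0.267, 0.929, -0.071]
force: [-0.2, -0.2, 0.5]
grip_width: 0.96
grip_force: 0.0
```

```bash
python3 - <<'E'
from h import *
t,r=tool();s=ctrl.sense();print(t.round(1),s["joints"].round(2),s["force"].round(1),np.degrees((want(np.radians(-32),np.radians(30))*r.inv()).as_rotvec()).round(1))
p,d,i=snap("w10");C=cloud(d,i)
m=masks(p)["cream"]&(d>0)&(C[...,2]>5)&(C[...,2]<45)&(C[...,1]<80)&(C[...,1]>-100);m,c,a=biggest(m);P=C[m&(d>0)]
print(c,a,np.percentile(P,[2,50,98],axis=0).round(1).tolist());T=P[P[:,2]>21];print([np.round(v,1) for v in cv2.minAreaRect(T[:,:2].astype(np.float32))],np.median(T[:,2]))
v,u=np.where(m)
for w in(0,1):
    e=[((u[v==y].min()-.5) if w==0 else (u[v==y].max()+.5),y) for y in range(v.min()+20,v.max()-6)]
    Q=onz(e,i,25);f=cv2.fitLine(Q[:,:2].astype(np.float32),cv2.DIST_HUBER,0,.01,.01).ravel();print("edge",np.degrees(np.arctan2(f[1],f[0])).round(1),f[2:].round(1))
E
```

```text
[520.1  33.6  87.7] [-0.04  0.35  1.99 -0.66  0.42 -0.49] [-0.2 -0.2  0.5] [-0.  -0.1  0. ]
[252.71288071 213.2430203 ] 6304 [[513.9, -38.7, 22.5], [557.7, 9.4, 24.5], [621.7, 50.1, 25.4]]
[array([572.4,   1.5]), array([ 59.8, 120.1]), np.float64(57.7)] 24.52243178179603
edge -32.3 [554.6 -21.8]
edge -32.3 [585.6  27.8]
```

The slab stands at (572,1), 120 x 60 mm, yaw -32.3°, just as meant. Now I regrip it with the 30° lean.

{"fn": "apply_moves", "kwargs": {"targets": [[82,[12,-7,-25],[0,0,0]],[82,[24,-15,-51],[0,0,0]],[82,[33,-20,-68],[0,0,0]],[82,[37,-22.6,-77],[0,0,0]],[82,[37,-22.6,-77],[0,0,0]],[82,[37,-22.6,-77],[0,0,0]],[50,[37,-22.6,-77],[0,0,0]],[50,[37,-22.6,-77],[0,0,0]],[50,[37,-22.6,-77],[0,0,0]],[50,[37,-22.6,-77],[0,0,0]],[50,[37,-22.6,-77],[0,0,0]],[50,[37,-22.6,-77],[0,0,0]]], "squeeze": 50}}

```text
time_s: 16.7
eef_pos: [556.8, 11.2, 11.4]
ee_rot: [0.249, 0.267, 0.928, -0.071]
force: [-3.4, 0.4, 6.5]
grip_width: 0.685
grip_force: 53.4
```

```bash
python3 - <<'E'
from kin import *
k=np.load("k.npy")
t,r=tool();s=ctrl.sense();print(t.round(1),s["joints"].round(2),s["grip_width"]*85.4,s["grip_force"],s["force"].round(1))
rel=r.inv().apply(np.array([572.4,1.5,12.5])-t);np.save("rel.npy",rel);print(rel.round(1))
W=want(PSI,np.radians(30));print("turn",np.degrees((W*r.inv()).as_rotvec()).round(1));q=s["joints"]
for x,z in((-175,130),(-175,108),(-80,106),(-2,104),(-2,66)):
    g=pw(x,-1,z)-W.apply(rel);q,c=ik(g,W,k,q);print(x,z,"tcp",g.round(1),"delta",(g-t).round(1),q.round(2),round(c,2))
E
```

```text
[556.8  11.2  11.4] [-0.08  0.56  1.94 -0.94  0.29 -0.23] 58.50982940724165 53.38314771652222 [-3.4  0.4  6.5]
[-16.5  -0.    8.2]
turn [-0.  -0.  21.1]
-175 130 tcp [360.9 174.9 128.9] delta [-195.9  163.6  117.5] [ 0.31  0.02  2.26 -0.58  0.45 -0.6 ] 0.0
-175 108 tcp [360.9 174.9 106.9] delta [-195.9  163.6   95.5] [ 0.31  0.08  2.29 -0.69  0.39 -0.48] 0.0
-80 106 tcp [454.2 156.9 104.9] delta [-102.6  145.7   93.5] [ 0.19  0.22  2.11 -0.55  0.36 -0.72] 0.0
-2 104 tcp [530.8 142.2 102.9] delta [-26.  130.9  91.5] [ 0.12  0.34  1.94 -0.42  0.38 -0.91] 0.0
-2 66 tcp [530.8 142.2  64.9] delta [-26.  130.9  53.5] [ 0.12  0.42  1.97 -0.56  0.29 -0.76] 0.0
```

{"fn": "apply_moves", "kwargs": {"targets": [[50,[0,0,10],[0,0,0]],[50,[-10,5,40],[0,0,0]],[50,[-35,12,75],[0,0,0]],[50,[-70,20,100],[0,0,2]],[50,[-110,35,115],[0,0,6]],[50,[-145,65,118],[0,0,11]],[50,[-175,100,118],[0,0,16]],[50,[-192,135,118],[0,0,21.1]],[50,[-196,160,118],[0,0,21.1]],[50,[-196,163.6,117.5],[0,0,21.1]],[50,[-196,163.6,117.5],[0,0,21.1]],[50,[-196,163.6,117.5],[0,0,21.1]],[50,[-196,163.6,117.5],[0,0,21.1]]]}}

```text
time_s: 18.0
eef_pos: [360.7, 174.0, 127.7]
ee_rot: [0.257, 0.093, 0.962, -0.025]
force: [-0.0, 0.1, -1.6]
grip_width: 0.689
grip_force: 55.2
```

```bash
python3 - <<'E'
from h import *
t,r=tool();s=ctrl.sense();print(t.round(1),s["joints"].round(2),s["grip_width"]*85.4,s["force"].round(1))
p,d,i=snap("w11");C=cloud(d,i);x=np.array([np.cos(PSI),np.sin(PSI)]);n=np.array([-x[1],x[0]])
X=(C[...,:2]-PO[:2])@x;Y=(C[...,:2]-PO[:2])@n;Z=C[...,2];M=masks(p)
m=M["cream"]&(d>0)&(Z>100)&(abs(Y)<50);m,_,a=biggest(m);m&=d>0
a=m&(Z>np.percentile(Z[m],60)-4);print("held",np.percentile(X[m],[1,99]).round(1),np.percentile(Y[a],[1,99]).round(1),np.percentile(Z[m],[2,50,98]).round(1),np.linalg.lstsq(np.c_[X[a]+175,Y[a],np.ones(a.sum())],Z[a],rcond=None)[0].round(3))
v,u=np.where(a)
for w in(0,1):
    e=np.array([((u[v==y].min()-.5) if w==0 else (u[v==y].max()+.5),y) for y in range(v.min()+4,v.max()-4)])
    Q=onz(e,i,142.5);print("edge",np.polyfit((Q[:,:2]-PO[:2])@x+175,(Q[:,:2]-PO[:2])@n,1).round(3))
b=M["blue"]&(d>0)&(Z>30)&(Z<70)&(abs(Y)<50)&(X>-90);print("plate",b.sum(),np.percentile(X[b],[1,99]).round(1) if b.sum() else"",np.percentile(Y[b],[1,99]).round(1) if b.sum() else "")
k=(d>0)&(X>-100)&(X<-65)&(Z>10)&(Z<28)&(abs(Y)<70);print("tray",k.sum(),np.percentile(Y[k],[1,99]).round(1))
cv2.imwrite("pics/w11.png",p)
E
```

```text
[360.7 174.  127.7] [ 0.31  0.03  2.26 -0.58  0.45 -0.59] 58.81652665665267 [-0.   0.1 -1.6]
held [-226.8 -119.3] [-29.5  26.9] [139.8 140.6 141.4] [-6.00000e-03 -1.00000e-03  1.40546e+02]
edge [ -0.196 -27.615]
edge [-8.0000e-03  2.6279e+01]
plate 0  Traceback (most recent call last):
  File "<stdin>", line 12, in <module>
    return _quantile_unchecked(
        a, q, axis, out, overwrite_input, method, keepdims, weights)
    return _ureduce(a,
                    func=_quantile_ureduce_func,
    ...<5 lines>...
                    overwrite_input=overwrite_input,
                    method=method)
    r = func(a, **kwargs)
    result = _quantile(arr,
                       quantiles=q,
    ...<2 lines>...
                       out=out,
                       weights=wgt)
    slices_having_nans = np.isnan(arr[-1, ...])
                                  ~~~^^^^^^^^^
IndexError: index -1 is out of bounds for axis 0 with size 0
```

View pics/w11.png

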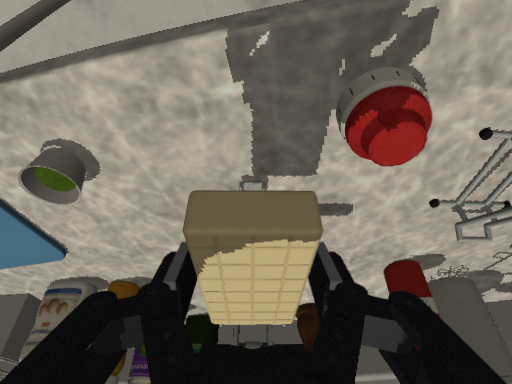

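The held slab is level (slope 0.006) and centred at y ≈ -1.3, matching the plate in the press. I slide it in under the lever.

{"fn": "apply_moves", "kwargs": {"targets": [[50,[20,-4,-12],[0,0,0]],[50,[50,-9.5,-24],[0,0,0]],[50,[80,-15.5,-25],[0,0,0]],[50,[110,-21,-25],[0,0,0]],[50,[135,-26,-25],[0,0,0]],[50,[155,-30,-25],[0,0,0]],[50,[170,-32.7,-25],[0,0,0]],[50,[170,-32.7,-25],[0,0,0]],[50,[170,-32.7,-25],[0,0,0]],[50,[170,-32.7,-25],[0,0,0]]]}}

```text
time_s: 19.05
eef_pos: [529.8, 142.0, 102.5]
ee_rot: [0.256, 0.092, 0.962, -0.025]
force: [0.1, -0.2, -3.0]
grip_width: 0.685
grip_force: 55.2
```

```bash
python3 - <<'E'
from h import *
t,r=tool();s=ctrl.sense();print(t.round(1),s["joints"].round(2),s["grip_width"]*85.4,s["force"].round(1))
print("mid predicted",(t+r.apply(np.load("rel.npy"))-PO).round(1))
p,d,i=snap("w12");C=cloud(d,i);x=np.array([np.cos(PSI),np.sin(PSI)]);n=np.array([-x[1],x[0]])
X=(C[...,:2]-PO[:2])@x;Y=(C[...,:2]-PO[:2])@n;Z=C[...,2];near=(d>0)&(abs(Y)<45)&(abs(X)<75)
S=near&(Z>90)&(Z<125)&(X<10)&(abs(Y)<31.5);print("held front",np.percentile(X[S],[.3,1,2]).round(1),"Y",np.percentile(Y[S&(X<-50)],[1,99]).round(1),"top",np.percentile(Z[S],[50,98]).round(1))
b=masks(p)["blue"]&near&(Z>35)&(Z<60);print("plate",b.sum(),np.percentile(X[b],[.3,1,2]).round(1),"Y",np.percentile(Y[b&(X<-45)],[1,99]).round(1),np.percentile(Y[b],[.5,99.5]).round(1))
k=(d>0)&(X>-95)&(X<-65)&(Z>10)&(Z<28)&(abs(Y)<70);print("tray",k.sum(),np.percentile(Y[k],[1,99]).round(1))
for z0,z1 in((60,90),(125,300)):
    g=(d>0)&(abs(X)<60)&(abs(Y)<70)&(Z>z0)&(Z<z1);print(z0,g.sum())
E
```

```text
[529.8 142.  102.5] [ 0.12  0.34  1.94 -0.42  0.38 -0.91] 58.52809881143824 [ 0.1 -0.2 -3. ]
mid predicted [ -3.2  -0.8 103.6]
held front [-62.9 -62.7 -62.5] Y [-29.2  27.9] top [115.2 120.6]
plate 5882 [-60.3 -60.1 -60. ] Y [-30.6  28.8] [-31.1  29.1]
tray 8167 [-52.3  48.7]
60 14
125 9801
```

{"fn": "apply_moves", "kwargs": {"targets": [[50,[2,-0.4,-6],[0,0,0]],[50,[2,-0.4,-13],[0,0,0]],[50,[2,-0.4,-20],[0,0,0]],[50,[2,-0.4,-26],[0,0,0]],[50,[2,-0.4,-31],[0,0,0]],[50,[2,-0.4,-35],[0,0,0]],[50,[2,-0.4,-37],[0,0,0]],[50,[2,-0.4,-37],[0,0,0]],[50,[2,-0.4,-37],[0,0,0]]]}}

```text
time_s: 20.0
eef_pos: [532.7, 141.7, 66.0]
ee_rot: [0.257, 0.092, 0.962, -0.025]
force: [0.9, 0.5, -2.6]
grip_width: 0.689
grip_force: 55.2
```

```bash
python3 - <<'E'
from h import *
t,r=tool();s=ctrl.sense();print(t.round(1),s["joints"].round(2),s["grip_width"]*85.4,s["force"].round(1))
print("mid predicted",(t+r.apply(np.load("rel.npy"))-PO).round(1))
layers(*snap("w13"))
E
```

```text
[532.7 141.7  66. ] [ 0.12  0.42  1.96 -0.54  0.3  -0.78] 58.832129320349445 [ 0.9  0.5 -2.6]
mid predicted [-0.3 -1.1 67.1]
blue 2387 X [-60.4 -53.3] Y [-30.7  28.9] Z [43.5 49.6 51.2] plane [4.1000e-01 1.0000e-03 7.3128e+01]
cream 5264 X [-52.1  56.6] Y [-29.   27.6] Z [78.  78.8 79.7] plane [-8.0000e-03 -4.0000e-03  7.8692e+01]
  edge R [ -0.259 -26.597] 12
  edge L [-0.491  2.267] 12
```

{"fn": "apply_moves", "kwargs": {"targets": [[50,[0,0,-1.5],[0,0,0]],[50,[0,0,-3],[0,0,0]],[50,[0,0,-3],[0,0,0]],[50,[0,0,-3],[0,0,0]],[78,[0,0,-3],[0,0,0]],[78,[0,0,-3],[0,0,0]],[78,[0,0,-3],[0,0,0]],[78,[0,0,-3],[0,0,0]],[78,[0,0,-3],[0,0,0]]]}}

```text
time_s: 20.95
eef_pos: [532.7, 141.7, 62.9]
ee_rot: [0.257, 0.092, 0.962, -0.025]
force: [0.3, 0.4, 1.1]
grip_width: 0.913
grip_force: 0.0
```

```bash
python3 - <<'E'
from h import *
t,r=tool();s=ctrl.sense();print(t.round(1),s["joints"].round(2),s["grip_width"]*85.4,s["force"].round(1))
layers(*snap("w14"))
E
```

```text
[532.7 141.7  62.9] [ 0.12  0.43  1.96 -0.55  0.29 -0.76] 77.98693971209867 [0.3 0.4 1.1]
blue 1691 X [-60.5 -57.2] Y [-30.8  29. ] Z [43.1 47.8 50.9] plane [8.070e-01 1.000e-03 9.626e+01]
cream 5853 X [-52.6  55.4] Y [-29.3  27.4] Z [74.5 75.4 76.1] plane [-2.0000e-03 -0.0000e+00  7.5319e+01]
  edge R [ -0.164 -27.98 ] 12
  edge L [-0.476  2.95 ] 12
```

The top slab lies flat and level at about 75-76 mm. I withdraw, shut the gripper and stand upright over the lever grip.

{"fn": "apply_moves", "kwargs": {"targets": [[78,[-5,1,9],[0,0,0]],[78,[-15,3,26],[0,0,0]],[78,[-29,5.5,50],[0,0,0]],[78,[-50,9.5,72],[0,0,0]],[60,[-85,16,85],[0,0,0]],[40,[-125,22,100],[0,0,0]],[0,[-150,25,140],[1.5,7,0]],[0,[-155,25,185],[3,15,0]],[0,[-155,25,230],[4.5,22,0]],[0,[-155,25,265],[5.7,29.5,0]],[0,[-155,25,275],[5.7,29.5,0]],[0,[-155,25,275],[5.7,29.5,0]],[0,[-155,25,275],[5.7,29.5,0]]]}}

```text
time_s: 22.3
eef_pos: [377.3, 166.8, 337.6]
ee_rot: [-0.001, 0.095, 0.995, 0.0]
force: [-0.3, 0.7, -0.3]
grip_width: 0.001
grip_force: 0.0
```

```bash
python3 - <<'E'
from h import *
t,r=tool();s=ctrl.sense();print(t.round(1),s["joints"].round(2),s["grip_width"]*85.4,s["force"].round(1),"turn left",np.degrees((want(PSI,0)*r.inv()).as_rotvec()).round(1))
p,d,i=snap("w15");layers(p,d,i)
C=cloud(d,i)
k=(p.max(2)<70)&(d>0)&(C[...,2]>250)&(C[...,2]<310)&(C[...,0]>460)&(C[...,0]<560);print("grip wrist",k.sum(),np.percentile(C[k],[3,50,97],axis=0).round(1).tolist() if k.sum() else "")
for n in("scene","side"):
    p,d,i=snap(n+"15",n);C=cloud(d,i);k=(p.max(2)<60)&(C[...,2]>240)&(C[...,2]<310)&(abs(C[...,0]-510)<50)&(abs(C[...,1]-145)<65)&(d>0);print(n,k.sum(),np.percentile(C[k],[3,50,97],axis=0).round(1).tolist() if k.sum() else "")
A=pw(-48,0,300);print("start",(A-t).round(1))
for th in np.linspace(0,.873,8):
    f=np.radians(50)-th;g=pw(97-225*np.cos(f),0,108+225*np.sin(f)+11.5);print(th.round(2),(g-A).round(1))
E
```

```text
[377.3 166.8 337.6] [ 0.13 -0.    1.59  0.    1.55 -1.25] 0.1208567717301697 [-0.3  0.7 -0.3] turn left [-0.1 -0.1 -0. ]
blue 77 X [-60.2 -56.7] Y [-30.7  28.4] Z [45.3 48.8 51.4] plane [3.1800e-01 3.0000e-03 6.7454e+01]
cream 118 X [-59.2 -38.9] Y [-29.9   3.7] Z [72.3 75.  76.6] plane [-5.2000e-02 -2.0000e-03  7.1994e+01]
grip wrist 122 [[494.2, 139.9, 274.5], [496.0, 144.6, 281.0], [497.7, 149.9, 284.9]]
scene 99 [[490.3, 110.5, 270.3], [503.8, 158.0, 284.0], [519.1, 190.5, 289.6]]
side 0 
start [126.6 -18.4 -37.6]
0.0 [ 0.4 -0.1 -8.1]
0.12 [-19.6   3.8 -27.5]
0.25 [-37.    7.1 -49.2]
0.37 [-51.7   9.9 -72.9]
0.5 [-63.3  12.2 -98.3]
0.62 [ -71.7   13.8 -125. ]
0.75 [ -76.8   14.8 -152.6]
0.87 [ -78.6   15.1 -180.6]
```

The lever grip is confirmed at about (505,150,280). I approach from above.

{"fn": "apply_moves", "kwargs": {"targets": [[0,[40,-5,0],[0,0,0]],[0,[80,-11,0],[0,0,0]],[0,[115,-16,0],[0,0,0]],[0,[127,-18,-10],[0,0,0]],[0,[127,-18,-25],[0,0,0]],[0,[127,-18,-38],[0,0,0]],[0,[127,-18,-38],[0,0,0]],[0,[127,-18,-38],[0,0,0]]]}}

```text
time_s: 23.25
eef_pos: [504.1, 149.0, 299.9]
ee_rot: [-0.001, 0.095, 0.995, 0.0]
force: [-0.1, 0.2, 0.1]
grip_width: -0.001
grip_force: 0.0
```

{"fn": "apply_moves", "kwargs": {"targets": [[0,[0,0,-8],[0,0,0]],[0,[-10,2,-18],[0,0,0]],[0,[-20,4,-28],[0,0,0]],[0,[-29,5.5,-39],[0,0,0]],[0,[-37,7,-50],[0,0,0]],[0,[-45,8.5,-62],[0,0,0]],[0,[-52,10,-74],[0,0,0]],[0,[-58,11,-86],[0,0,0]],[0,[-63,12,-99],[0,0,0]],[0,[-68,13,-112],[0,0,0]],[0,[-72,14,-126],[0,0,0]],[0,[-75,14.5,-140],[0,0,0]],[0,[-77,15,-153],[0,0,0]],[0,[-77,15,-153],[0,0,0]]]}}

```text
time_s: 24.65
eef_pos: [426.7, 164.0, 146.2]
ee_rot: [-0.002, 0.095, 0.995, 0.0]
force: [-3.7, 1.0, 6.6]
grip_width: -0.003
grip_force: 3.3
```

{"fn": "apply_moves", "kwargs": {"targets": [[0,[-0.7,0,-7],[0,0,0]],[0,[-1.2,0,-14],[0,0,0]],[0,[-1.6,0,-20],[0,0,0]],[0,[-1.8,0,-25],[0,0,0]],[0,[-2,0,-28],[0,0,0]],[0,[-2,0,-30],[0,0,0]],[0,[-2,0,-30],[0,0,0]],[0,[-2,0,-30],[0,0,0]]]}}

```text
time_s: 25.45
eef_pos: [425.3, 164.3, 118.6]
ee_rot: [-0.001, 0.095, 0.995, 0.001]
force: [-9.3, 1.8, 17.8]
grip_width: -0.002
grip_force: 9.3
```

{"fn": "apply_moves", "kwargs": {"targets": [[0,[0,0,-2],[0,0,0]],[0,[0,0,-4],[0,0,0]],[0,[0,0,-4],[0,0,0]],[0,[0,0,-4],[0,0,0]],[0,[0,0,-4],[0,0,0]]]}}

```text
time_s: 25.95
eef_pos: [425.5, 164.3, 116.7]
ee_rot: [-0.0, 0.095, 0.995, 0.001]
force: [-19.6, 0.8, 44.9]
grip_width: -0.007
grip_force: 22.1
```

```bash
python3 - <<'E'
from h import *
t,r=tool();s=ctrl.sense();print(t.round(1),s["force"].round(1))
layers(*snap("w16"))
p,d,i=snap("sc16","scene");C=cloud(d,i);k=(p.max(2)<60)&(d>0)&(C[...,2]>85)&(C[...,2]<130)&(abs(C[...,0]-425)<40)&(abs(C[...,1]-164)<60);print(k.sum(),np.percentile(C[k],[3,50,97],axis=0).round(1).tolist() if k.sum() else "")
E
```

```text
[425.5 164.3 116.7] [-19.6   0.8  44.9]
74 [[412.1, 129.5, 101.0], [425.1, 178.9, 111.7], [439.4, 204.8, 127.5]]
```

The force jumps to 45 N over 2 mm, so the lever is at its stop. I follow it back up.

{"fn": "apply_moves", "kwargs": {"targets": [[0,[0,0,4],[0,0,0]],[0,[0,0,9],[0,0,0]],[0,[0.7,0,20],[0,0,0]],[0,[2,0,34],[0,0,0]],[0,[4,-0.5,47],[0,0,0]],[0,[7,-1,61],[0,0,0]],[0,[11,-2,75],[0,0,0]],[0,[16,-3,88],[0,0,0]],[0,[21,-4,101],[0,0,0]],[0,[27,-5,113],[0,0,0]],[0,[34,-6.5,125],[0,0,0]],[0,[42,-8,137],[0,0,0]],[0,[50,-9.5,148],[0,0,0]],[0,[59,-11,159],[0,0,0]],[0,[69,-13,169],[0,0,0]],[0,[77,-15,177],[0,0,0]],[0,[79,-15,190],[0,0,0]],[0,[79,-15,215],[0,0,0]],[0,[79,-15,240],[0,0,0]],[0,[79,-15,240],[0,0,0]]]}}

```text
time_s: 28.05
eef_pos: [505.3, 148.7, 356.4]
ee_rot: [0.002, 0.095, 0.995, 0.001]
force: [0.1, 0.5, 0.4]
grip_width: -0.0
grip_force: 0.0
```

{"fn": "apply_moves", "kwargs": {"targets": [[0,[-40,8,0],[0,0,0]],[0,[-85,16,0],[0,0,0]],[0,[-127,20,0],[0,0,0]],[0,[-127,20,0],[0,0,0]],[0,[-127,20,0],[0,0,0]],[0,[-127,20,0],[0,0,0]]]}}

```text
time_s: 28.65
eef_pos: [378.2, 168.5, 352.5]
ee_rot: [-0.001, 0.095, 0.995, -0.0]
force: [-0.4, 0.1, -0.1]
grip_width: 0.003
grip_force: 0.0
```

```bash
python3 - <<'E'
from h import *
t,r=tool();s=ctrl.sense();print(t.round(1),s["force"].round(1),s["time_s"])
p,d,i=snap("w17");layers(p,d,i);C=cloud(d,i)
k=(p.max(2)<70)&(d>0)&(C[...,2]>250)&(C[...,2]<310)&(C[...,0]>460)&(C[...,0]<560);print("grip",k.sum(),np.percentile(C[k],[3,50,97],axis=0).round(1).tolist() if k.sum() else "")
for n in("scene","side"):
    p,d,i=snap(n+"17",n);layers(p,d,i);C=cloud(d,i);k=(p.max(2)<60)&(C[...,2]>240)&(C[...,2]<310)&(abs(C[...,0]-510)<50)&(abs(C[...,1]-145)<65)&(d>0);print(n,k.sum(),np.percentile(C[k],[3,50,97],axis=0).round(1).tolist() if k.sum() else "")
E
```

```text
[378.2 168.5 352.5] [-0.4  0.1 -0.1] 28.65
blue 61 X [-60.1 -57.8] Y [-29.9  28.8] Z [45.9 47.8 51.4] plane [2.5700e-01 1.9000e-02 6.3531e+01]
cream 344 X [-59.  -30.5] Y [-29.  29.] Z [73.4 75.4 77. ] plane [3.0000e-03 5.0000e-03 7.5503e+01]
  edge R [-2.0000e-02 -2.9733e+01] 4
  edge L [ 0.109 31.993] 4
grip 255 [[495.5, 140.6, 274.1], [499.1, 146.0, 287.2], [506.1, 150.6, 291.5]]
cream 164 X [-62.2  58.1] Y [-29.3  30.7] Z [52.4 73.  76.5] plane [-3.0000e-03  1.6000e-02  7.3498e+01]
  edge R [ -0.036 -26.777] 7
  edge L [-0.321 13.762] 7
scene 97 [[489.5, 113.3, 271.5], [503.2, 157.1, 284.5], [518.4, 190.3, 290.3]]
cream 436 X [-66.2  66.7] Y [-31.4  26.4] Z [20.7 69.7 80. ] plane [-6.0000e-03 -1.6000e-02  7.5626e+01]
  edge R [  0.085 -24.227] 9
  edge L [-0.029 21.715] 9
side 0
```

The stack is unmoved, the lever is back in its starting place and the robot is clear of everything. I hand the job in.

```bash
python3 -c "
from rig import ctrl
print(ctrl.finish_job())"
```

```text
the job is handed in; nothing more can be done
None
```

The job is handed in at about 29 s: plate and second slab lie flat and lined up in the press, and the lever was pushed to its stop and is back up, all by my own camera and force readings, since no verdict was returned.

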